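Take down the gauge set-up and return each piece to its outline

TASK

The measurement is finished: take the two stacks of setting pieces apart and stand each of the five pieces (slab, square block, cylinder, ring, hexagon) upright on the foam pad that shows its own outline, covering the outline, with the slab and the square block turned to match theirs. These are precision pieces: set each one down rather than dropping it, do not tip any over, and let go of everything at the end.

Things in the scene. Friction and masses are not known exactly. Their poses are not given: they have to be found in the camera images.
- slab_mid (a point): Loose black granite slab, 100 mm long (its x axis) x 60 mm wide (its y axis) x 25 mm high (z), two tiny brass dots on its top; about 0.43 kg. This point is its centre, 12.5 mm above its underside. At the start it stands on the bench with the square block on it and another piece on top of that.
- block_mid (a point): Loose square steel block, 54 x 54 mm (x, y) and 25 mm high, with a small dark hole in each corner of its top; about 0.4 kg. This point is its centre, 12.5 mm above its underside. At the start it lies on the slab, and either the ring or the hexagon lies on it.
- drum_mid (a point): Loose aluminium cylinder, 64 mm in diameter and 50 mm high, upright; about 0.43 kg. This point is its centre, 25 mm above its underside. At the start it stands on the bench and either the ring or the hexagon lies on it.
- ring_mid (a point): Loose steel setting ring, outside diameter 44 mm, bore 22 mm, 30 mm high, axis upright; about 0.23 kg. This point is its centre, 15 mm above its underside. At the start it lies on top of one of the two stacks.
- hex_mid (a point): Loose steel hexagonal piece, 34 mm across flats (39 mm across corners), 30 mm high, solid, with a plain flat top; about 0.23 kg. This point is its centre, 15 mm above its underside; its x axis is square to a pair of flats, the others follow every 60 degrees. At the start it lies on top of the other stack.
- slab_place: Fixed dark grey foam pad flat on the bench, 120 x 80 mm and 4 mm thick, with no rim, and on its top a flat white drawing, at true size, of the slab: a 100 x 60 mm rectangle. Origin at the centre of its underside, z up; the drawing is centred on it; x along the long side, y along the short side.
- block_place: Fixed dark grey foam pad flat on the bench, 84 x 84 mm and 4 mm thick, with no rim, and on its top a flat white drawing, at true size, of the square block: a 54 mm square. Origin at the centre of its underside, z up; the drawing is centred on it; x and y square to its sides.
- drum_place: Fixed dark grey foam pad flat on the bench, 84 x 84 mm and 4 mm thick, with no rim, and on its top a flat white drawing, at true size, of the cylinder: a disc 64 mm across. Origin at the centre of its underside, z up; the drawing is centred on it.
- ring_place: Fixed dark grey foam pad flat on the bench, 84 x 84 mm and 4 mm thick, with no rim, and on its top a flat white drawing, at true size, of the ring: a 44 mm disc with a dark grey 22 mm middle. Origin at the centre of its underside, z up; the drawing is centred on it.
- hex_place: Fixed dark grey foam pad flat on the bench, 84 x 84 mm and 4 mm thick, with no rim, and on its top a flat white drawing, at true size, of the hexagon: 34 mm across flats. Origin at the centre of its underside, z up; the drawing is centred on it.

How it is judged (in metres and radians):
At the end, for the whole second after the job is handed in: Each of the five pieces stands upright (within 0.1 rad) directly on its own pad, its centre within 12 mm of the pad's centre; the slab lies along its outline and the square block's sides match its outline, both within 0.21 rad (12 degrees), either way round; all are at rest (horizontal distance between slab_mid and slab_place below 0.012 m and z of slab_mid in the frame of slab_place below 0.0205 m and angle between each of slab_mid, drum_mid, block_mid, ring_mid, hex_mid's own z axis and vertical below 0.1 rad and linear speed of each of slab, drum, block, ring, hex below 0.02 m/s and angle between the x axis of slab_mid and the x axis of slab_place, either way round below 0.21 rad and horizontal distance between drum_mid and drum_place below 0.012 m and z of drum_mid in the frame of drum_place below 0.033 m and horizontal distance between block_mid and block_place below 0.012 m and z of block_mid in the frame of block_place below 0.0205 m and (angle between the x axis of block_mid and the x axis of block_place, either way round below 0.21 rad or angle between the x axis of block_mid and the y axis of block_place, either way round below 0.21 rad) and horizontal distance between ring_mid and ring_place below 0.012 m and z of ring_mid in the frame of ring_place below 0.023 m and horizontal distance between hex_mid and hex_place below 0.012 m and z of hex_mid in the frame of hex_place below 0.023 m); the robot touches nothing.
It fails at once if a piece is tipped over (more than 35 degrees from upright) (angle between any of slab_mid, drum_mid, block_mid, ring_mid, hex_mid's own z axis and vertical above 0.61 rad).
It fails at once if a piece is dropped or flung (moves faster than 0.6 m/s while no finger touches it) ((contact force between the fingers and slab below 0.01 N and linear speed of slab above 0.6 m/s) or (contact force between the fingers and drum below 0.01 N and linear speed of drum above 0.6 m/s) or (contact force between the fingers and block below 0.01 N and linear speed of block above 0.6 m/s) or (contact force between the fingers and ring below 0.01 N and linear speed of ring above 0.6 m/s) or (contact force between the fingers and hex below 0.01 N and linear speed of hex above 0.6 m/s)).
It also fails if it takes over 125 s, if anything falls off the work surface, if the arm or the gripper's body presses on something with over 40 N, if the wrist force passes 120 N, or if a joint passes its speed limit or range.

ROBOT

A 6-joint arm with a two-finger parallel gripper is mounted at the origin on the work surface. World frame = base frame: x ahead of the robot, y to its left, z up, the work surface at z = 0. Lengths are in mm, angles in rad, forces in N, time in s.
With the tool pointing down it reaches from about 275 to 1000 mm from the base axis. Payload 8.4 kg.
Tool frame: the origin (TCP) lies between the finger pads; the fingertips stand 8 mm ahead of it and the grasp point (between the pads) lies 11 mm behind it (tcp_to_tips is the distance from the TCP to the fingertips, in mm); z points along the fingers, y is the line along which they close (so a half turn about z gives the same grasp; the last joint's range is limited). The gripper opens to 85 mm and grips with 20 to 120 N. Pads are 22 mm wide; open, the fingers measure 114 mm over their backs; the gripper's body (76 mm by 85 mm) begins 54 mm behind the grasp point. The pads swing forward as they close: fully open they stand 13 mm farther back than shut.
Start: joints at [-1.207, 0.353, 1.633, -0, 1.155, -0.002], TCP at [223.559, -583.652, 239.281] pointing down, gripper open.
Joint ranges: [-2.63, 2.63], [-0.92, 2.1], [0.06, 2.66], [-1.3, 4.44], [0, 2.69], [-3.02, 3.02]. Speed limits (rad/s): [2.22, 2.22, 2.79, 3.14, 3.14, 3.14].

INTERFACE

Orientations are given as [roll, pitch, yaw] about the fixed x, y, z axes, in that order (R = Rz(yaw) Ry(pitch) Rx(roll)).
In Python, from rig import * gives the robot as it stands.
- The arm moves only by the tool step_arm, never from a script. Its argument "motion" is a list of rows, each an object with "claw": the finger opening in mm, from 0 to 85.4; "delta_pos": the shift along the tool's x, y, z in mm, a list of three; "turn": the turn about the tool's z in rad. In form: [{"claw": claw, "delta_pos": [dx, dy, dz], "turn": turn}, ...]. A call has 1 to 8 rows; each row shifts and turns the commanded pose from where the row before left it, along the tool's axes as they then stand; what a row does not reach is not made up. A row lasts 1/12 s, in which the tool goes at most 41.7 mm and 7.16 degrees, less where a joint would pass 70% of its speed; a pose out of reach is approached as far as the arm can. A call is refused whole if a number of a shift passes 41.7 or a number of a turn 0.125, either way. A call with a gripper value outside its range is refused whole. The fingers move at their own pace and stop on an object; "force" is the grip in N (left out, the last holds). Time passes only in rows, so rows that do not move let the fingers close. It gives the time, the measured TCP pose, the force, the opening and the grip force at its end, in the units of the state.
- sense(): the state, without advancing time (a new reading comes with each control period).
- grab_frame(name): name is "scene" or "side" or "wrist"; returns a dict with "img" (400x640x3 uint8, red, green, blue), "vertical_fov" (degrees; the focal length in pixels is half the picture's height over the tangent of half this angle, whatever the lens; pixels are square), "cx", "cy" (the principal point, pixels), "D" ([k1, k2, p1, p2, k3] as OpenCV has them; the pictures are not rectified), "R" (3x3) and "t" (3): a world point X has camera coordinates R X + t. Camera axes: x right, y down, z forward; pixel columns grow to the right and rows downward; lengths in mm; the calibration is good to about 2 mm. A picture is of the moment at which its call begins. There is no depth.
- sign_off(): hands the job in; it is judged then, once.
The state is a dict: "clock": time; "qpos": joint angles; "qvel": joint speeds; "joint_efforts": joint torques, N m; "eef_pos": TCP position; "tcp_rot": TCP orientation; "contact_force": force on the tool from outside, world axes, zero at the start; "wrist_torque": the same for the moment, N m; "opening": opening from 0.0 (shut) to 1.0 (fully open); "grasp_force": force on a finger pad.
Only numpy, scipy, OpenCV 4.12 (cv2) and the standard library are available. Lean on these libraries where they do the work, as an engineer would, in place of code of your own. Each camera call takes 0.05 s, during which the arm holds its last target. There are 200 camera calls.

## Working session

There is one attempt and no reset: what is moved stays moved. The work goes in short steps, Python scripts to look and compute and a tool call to move; the robot and the scene stay as the last step left them, time stands still between calls to the robot, and variables do not carry over. Pictures are saved under pics/ and viewed, at most 14 in all, crops included, and the job is handed in when it is done.

Besides the shell and the picture viewer there is one more tool, called as a command line: name --argument value ..., lists and objects as JSON in quotes. step_arm: Moves the arm, as the interface text tells. Its arguments: {"type":"object","properties":{"motion":{"type":"array","items":{"type":"object","properties":{"claw":{"type":"number"},"delta_pos":{"type":"array","items":{"type":"number"}},"turn":{"type":"number"}}}},"force":{"type":"number"}},"required":["motion"]}

```bash
mkdir -p pics; ls; python3 - <<'E'
from rig import *
import cv2,numpy as np,pickle
s=sense();print(s)
for n in ["scene","side","wrist"]:
    f=grab_frame(n);pickle.dump(f,open(f"pics/{n}0.pkl","wb"))
    cv2.imwrite(f"pics/{n}0.png",f["img"][:,:,::-1])
    print(n,f["vertical_fov"],f["cx"],f["cy"],f["D"],(-f["R"].T@f["t"]).round())
E
```

```text
pics
{'clock': 0.0, 'qpos': array([-1.20743271e+00,  3.53660186e-01,  1.63416863e+00,  6.30994131e-06,
        1.15523965e+00, -2.39840502e-03]), 'qvel': array([ 0.0004645 ,  0.0002584 , -0.00074488, -0.00053323, -0.00061181,
        0.00023976]), 'joint_efforts': array([ 4.22282437e-04, -6.05250049e+01, -3.42066979e+01, -7.34922719e-05,
        9.25684551e-03,  4.73123620e-06]), 'eef_pos': array([ 223.3634065 , -583.18942734,  238.53941812]), 'tcp_rot': array([-3.14011686e+00, -9.30872979e-06,  3.65759463e-01]), 'contact_force': array([-0.36765378, -1.1515016 ,  0.2633453 ]), 'wrist_torque': array([-0.03433096,  0.01968135, -0.00930355]), 'grasp_force': 0.0, 'opening': 0.9987133332312308}
scene 49.95167975071375 319.84789162713435 201.34273043611182 [-0.00384144  0.          0.          0.          0.        ] [ 862. -594.  765.]
side 55.33859898269451 317.6683433915087 197.67628222535635 [-0.04463524  0.          0.          0.          0.        ] [225. 634. 551.]
wrist 70.66985135645362 320.3326768901429 196.56535464610735 [0.00751317 0.         0.         0.         0.        ] [ 292. -557.  373.]
```

View pics/scene0.png

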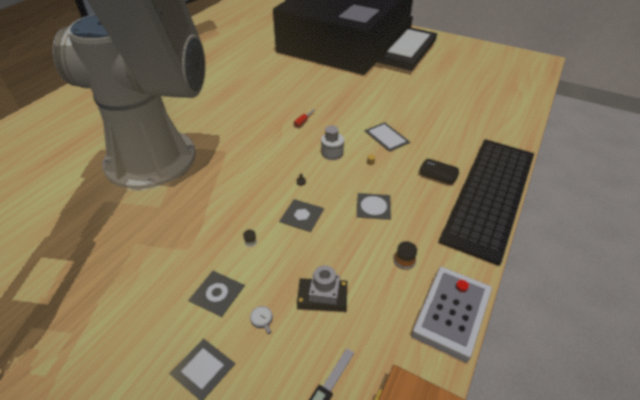

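View pics/side0.png

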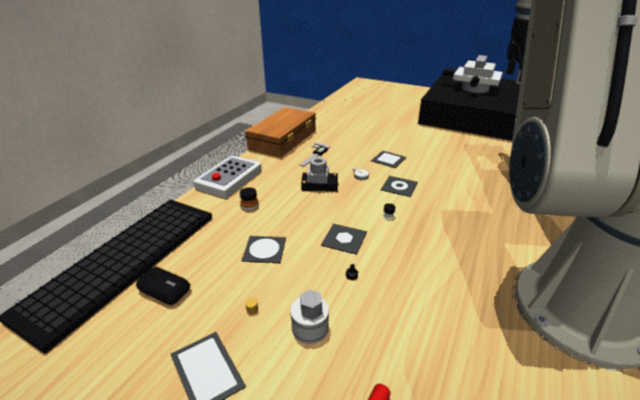

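View pics/wrist0.png

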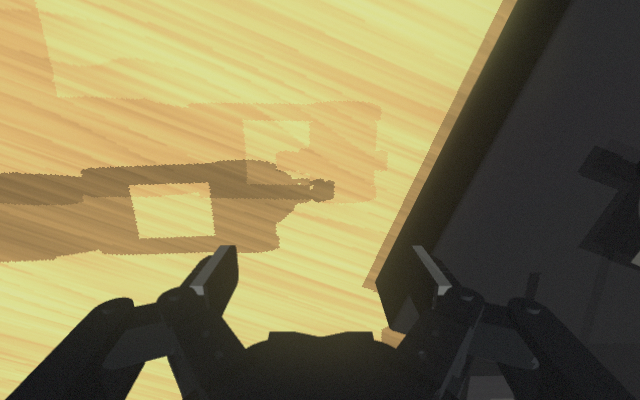

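The scene view shows these pads (pixel positions):
- slab pad (387,136)
- drum pad (374,206)
- hex pad (302,215)
- ring pad (217,293)
- block pad (203,368)

The drum and hex stack is at (332,142), and the slab, block and ring stack is at (324,290). The side view shows the same items. The wrist view shows only bench.

```bash
cat > h.py <<'E'
import cv2,numpy as np,pickle
def K(f):
    F=200/np.tan(np.radians(f["vertical_fov"]/2)); return np.array([[F,0,f["cx"]],[0,F,f["cy"]],[0,0,1.]])
def ray(f,uv,z):
    uv=np.asarray(uv,float).reshape(-1,1,2)
    n=cv2.undistortPoints(uv,K(f),np.array(f["D"])).reshape(-1,2)
    R=np.array(f["R"]);t=np.array(f["t"]).ravel();c=-R.T@t
    d=np.c_[n,np.ones(len(n))]@R
    return (c+d*((z-c[2])/d[:,2])[:,None])[:,:2]
def proj(f,X):
    return cv2.projectPoints(np.asarray(X,float).reshape(-1,1,3),cv2.Rodrigues(np.array(f["R"]))[0],np.array(f["t"],float).ravel(),K(f),np.array(f["D"]))[0].reshape(-1,2)
def blobs(f,mask,amin=60):
    c,_=cv2.findContours(mask.astype(np.uint8),cv2.RETR_EXTERNAL,cv2.CHAIN_APPROX_NONE)
    return [k.reshape(-1,2) for k in c if cv2.contourArea(k)>amin]
def meas(f,k,z):
    P=ray(f,k,z).astype(np.float32)
    m=cv2.moments(P.reshape(-1,1,2)); r=cv2.minAreaRect(P)
    return (m['m10']/m['m00'],m['m01']/m['m00']),r,cv2.contourArea(P)
def white(f,v=150,s=50):
    h=cv2.cvtColor(f["img"],cv2.COLOR_RGB2HSV);return (h[...,2]>v)&(h[...,1]<s)
E
python3 - <<'E'
from h import *
for n in ["scene","side"]:
    f=pickle.load(open(f"pics/{n}0.pkl","rb"))
    for k in blobs(f,white(f)):
        u=k.mean(0)
        c,r,a=meas(f,k,4)
        if 200<c[0]<1000 and -450<c[1]<450: print(n,u.round(),np.round(c,1),np.round(r[1],1),round(r[2],1),round(a))
    im=f["img"][:,:,::-1]
    x,y=(332,215) if n=="scene" else (315,250)
    if n=="scene": cr=np.hstack([im[110:170,300:360],im[255:315,294:354]])
    else: cr=np.hstack([im[285:345,280:340],im[145:205,290:350]])
    cv2.imwrite(f"pics/crop_{n}.png",cv2.resize(cr,None,fx=6,fy=6,interpolation=cv2.INTER_CUBIC))
a=cv2.imread("pics/crop_scene.png");b=cv2.imread("pics/crop_side.png")
cv2.imwrite("pics/crop.png",cv2.resize(np.vstack([a,b]),(600,600)))
E
```

```text
scene [202. 368.] [ 516.8 -402.4] [50.7 50.6] 82.5 2404
scene [260. 315.] [ 549.2 -263.1] [38.9 38.5] 16.3 1135
scene [216. 292.] [ 439.7 -262.8] [39.3 38.5] 28.6 1165
scene [454. 310.] [882.4 -63.8] [111.8 173.6] 0.1 18556
scene [302. 214.] [483.2  11.7] [31.6 26.6] 28.5 670
scene [374. 205.] [624.5 123.5] [57.9 55.4] 28.5 2538
scene [332. 140.] [418.5 310.9] [65.8 50.2] 34.5 918
scene [387. 136.] [543.8 406. ] [54.2 93.9] 61.3 4653
side [206. 370.] [543.4 407. ] [ 61.2 101.3] 61.4 5879
side [309. 308.] [456.1 225.7] [67.8 79.3] 26.9 4005
side [264. 248.] [623.5 124.4] [63.6 59.7] 26.8 3089
side [344. 237.] [482.   12.5] [34.1 37.9] 7.5 946
side [399. 185.] [ 438.2 -262.7] [45.  42.2] 26.6 1455
side [360. 172.] [ 557.6 -280.1] [42.4 41.1] 26.5 1262
side [313. 160.] [ 714.8 -291. ] [79.8 57.7] 86.3 2326
side [388. 158.] [ 515.6 -403. ] [58.  56.5] 83.2 2775
side [140. 211.] [963.9  91. ] [720.2 187.9] 79.8 57581
```

View pics/crop.png

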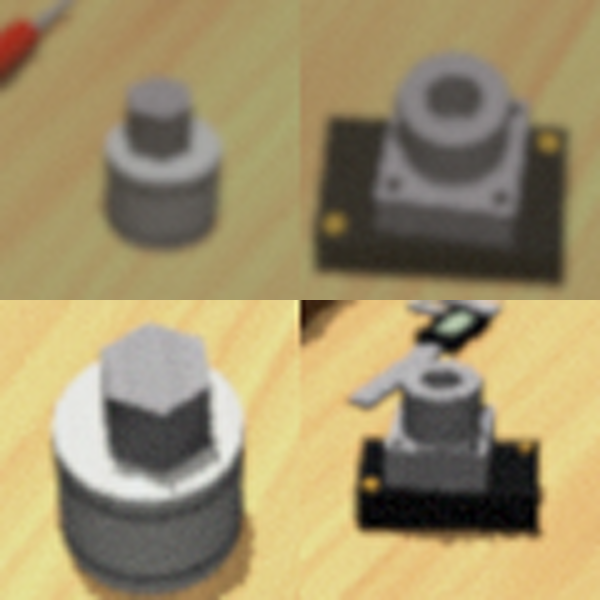

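The crops confirm that the hexagon is on the drum and the ring is on the block and slab. The hex top is at scene (331.6,129.6) and side (311.4,298.6). The bore is at scene (325,274) and side (318,160.6).

```bash
cat >> h.py <<'E'
from scipy.spatial.transform import Rotation as Ro
def tri(fs,uvs):
    A=[];b=[]
    for f,uv in zip(fs,uvs):
        n=cv2.undistortPoints(np.array(uv,float).reshape(1,1,2),K(f),np.array(f["D"])).ravel()
        R=np.array(f["R"]);t=np.array(f["t"]).ravel()
        for i in range(2): A.append(R[i]-n[i]*R[2]); b.append(n[i]*t[2]-t[i])
    return np.linalg.lstsq(np.array(A),np.array(b),rcond=None)[0]
def go(s,xyz,yaw=None):
    "tool-axes delta (straight) to reach world xyz, then turn (tool z) to yaw"
    R=Ro.from_euler('xyz',s["tcp_rot"]).as_matrix()
    y=s["tcp_rot"][2]
    print("dpos",(R.T@(np.array(xyz)-s["eef_pos"])).round(1),"turn",None if yaw is None else [round(y-yaw+k*np.pi,3) for k in(-1,0,1)],"yaw",round(y,3),"q",s["qpos"].round(2))
E
python3 - <<'E'
from h import *
from rig import sense
S,D,W=[pickle.load(open(f"pics/{n}0.pkl","rb")) for n in("scene","side","wrist")]
s=sense()
r=tri([S,D],[(325,274),(318,160.6)]);h=tri([S,D],[(331.6,129.6),(311.4,298.6)])
print(r,h,ray(S,(325,274),80),ray(D,(318,160.6),80),ray(S,(331.6,129.6),80),ray(D,(311.4,298.6),80))
R=Ro.from_euler('xyz',s["tcp_rot"]).as_matrix()
c=-np.array(W["R"]).T@np.array(W["t"]).ravel()
print("cam in tcp",R.T@(c-s["eef_pos"]),"axes in tcp\n",R.T@np.array(W["R"]).T)
P=ray(W,[(320,200)],80)[0];print("centre sees in tcp",R.T@(np.r_[P,80]-s["eef_pos"]))
go(s,[r[0],r[1],280]);
# slab dots & corners
print(ray(S,[(361-0,0)],25) if 0 else "", ray(S,[(294+248/5,255+143/5),(294+36/5,255+223/5)],25))
print("slab corners",ray(S,[(294+30/5,255+120/5),(294+268/5,255+128/5),(294+260/5,255+245/5)],25))
E
```

```text
[ 639.03070757 -163.67579058   78.3962334 ] [432.42034181 262.82692939  76.74730227] [[ 640.61248959 -164.12783378]] [[ 636.56456237 -161.51829526]] [[435.51503378 259.36704972]] [[429.90903929 264.8361884 ]]
cam in tcp [  73.02786586   -0.51241689 -134.49329652] axes in tcp
 [[ 1.56019311e-03 -9.57484513e-01 -2.88480455e-01]
 [ 9.99998595e-01  1.67094225e-03 -1.37653732e-04]
 [ 6.13835498e-04 -2.88479835e-01  9.57485774e-01]]
centre sees in tcp [-19.22009278  -0.9109183  158.71031365]
dpos [ 538.2 -243.2  -41. ] turn None yaw 0.366 q [-1.21  0.35  1.63  0.    1.16 -0.  ]
 [[ 667.31999215 -132.37061802]
 [ 610.17248178 -206.14702041]]
slab corners [[ 583.43461784 -165.1927434 ]
 [ 671.30664597 -121.89800492]
 [ 692.48063022 -172.71321775]]
```

step_arm --motion '[{"claw": 85, "delta_pos": [0, 0, -20], "turn": 0}, {"claw": 85, "delta_pos": [35, -16, -10], "turn": 0}, {"claw": 85, "delta_pos": [35, -16, -10], "turn": 0}, {"claw": 85, "delta_pos": [35, -16, 0], "turn": 0}, {"claw": 85, "delta_pos": [35, -16, 0], "turn": 0}, {"claw": 85, "delta_pos": [35, -16, 0], "turn": 0}, {"claw": 85, "delta_pos": [35, -16, 0], "turn": 0}, {"claw": 85, "delta_pos": [35, -16, 0], "turn": 0}]'

```text
clock: 0.82
eef_pos: [413.2, -389.8, 279.2]
tcp_rot: [-3.141, 0.0, 0.366]
contact_force: [-0.0, -0.7, -0.9]
opening: 0.994
grasp_force: 0.0
```

step_arm --motion '[{"claw": 85, "delta_pos": [35, -16, 0], "turn": 0}, {"claw": 85, "delta_pos": [35, -16, 0], "turn": 0}, {"claw": 85, "delta_pos": [35, -16, 0], "turn": 0}, {"claw": 85, "delta_pos": [35, -16, 0], "turn": 0}, {"claw": 85, "delta_pos": [35, -16, 0], "turn": 0}, {"claw": 85, "delta_pos": [35, -16, 0], "turn": 0}, {"claw": 85, "delta_pos": [35, -16, 0], "turn": 0}, {"claw": 85, "delta_pos": [10, 0, 0], "turn": 0}]'

```text
clock: 1.48
eef_pos: [613.2, -191.2, 278.9]
tcp_rot: [-3.14, -0.001, 0.369]
contact_force: [-0.4, 0.5, 0.4]
opening: 0.994
grasp_force: 0.0
```

step_arm --motion '[{"claw": 85, "delta_pos": [35, -16, 0], "turn": 0}, {"claw": 85, "delta_pos": [0, 0, 0], "turn": 0}, {"claw": 85, "delta_pos": [0, 0, 0], "turn": 0}]'

```text
clock: 1.73
eef_pos: [637.9, -167.2, 278.6]
tcp_rot: [-3.141, 0.001, 0.368]
contact_force: [-0.8, -0.8, -0.2]
opening: 0.999
grasp_force: 0.0
```

```bash
python3 - <<'E'
from h import *
from rig import *
f=grab_frame("wrist");pickle.dump(f,open("pics/w1.pkl","wb"));s=sense()
cv2.imwrite("pics/w1.png",f["img"][:,:,::-1]);print(s["clock"],s["eef_pos"],s["tcp_rot"],s["qpos"])
E
```

```text
1.7833 [ 637.03402297 -168.06316517  278.67878477] [-3.14119251e+00  1.21545999e-03  3.66971633e-01] [-2.60023180e-01  3.74239831e-01  1.51296675e+00 -4.09251674e-04
  1.25560514e+00  9.43928862e-01]
```

View pics/w1.png

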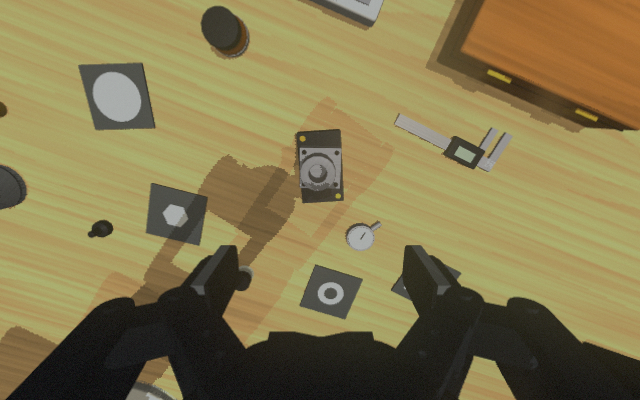

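The wrist view shows the ring bore top at about (318,171). The slab corners are near (296,132), (340,129), (344,200) and (300,203), lined up with the tool axes. The hex, drum and ring pads are also visible.

```bash
python3 - <<'E'
from h import *
f=pickle.load(open("pics/w1.pkl","rb"))
d=(cv2.cvtColor(f["img"],cv2.COLOR_RGB2HSV)[...,2]<70)
for k in blobs(f,d,300):
    u=k.mean(0)
    if np.hypot(*(u-(320,166)))<30: print("slab",u,*meas(f,k,25))
o=(290,120);cr=f["img"][o[1]:o[1]+90,o[0]:o[0]+60]
h=cv2.cvtColor(cr,cv2.COLOR_RGB2HSV);cv2.imwrite("pics/c1.png",cv2.resize(cr[:,:,::-1],None,fx=6,fy=6,interpolation=cv2.INTER_CUBIC))
for n,u,z in(("drum",(117,97),4),("hex",(175,216),4),("ring",(330,293),4)):
    k=min(blobs(f,white(f,110,60)),key=lambda k:np.hypot(*(k.mean(0)-u)));print(n,*meas(f,k,z))
E
```

```text
slab [316.26712329 137.88356164] (669.4389735331469, -142.4056307341428) ((668.5941162109375, -150.55758666992188), (29.27988624572754, 57.53612518310547), 27.3705997467041) 732.9734075367451
drum (622.4243434606893, 125.69768518332104) ((622.2093505859375, 125.72186279296875), (62.942256927490234, 64.25759887695312), 21.33531379699707) 3165.2182854441926
hex (481.498331249151, 13.699276042771835) ((481.7084045410156, 13.554855346679688), (34.58760070800781, 36.77141571044922), 10.663080215454102) 948.5251304617486
ring (437.9283542965809, -261.9214033202679) ((437.9843444824219, -262.2827453613281), (43.18143081665039, 42.34543228149414), 21.226608276367188) 1454.0550929687452
```

View pics/c1.png

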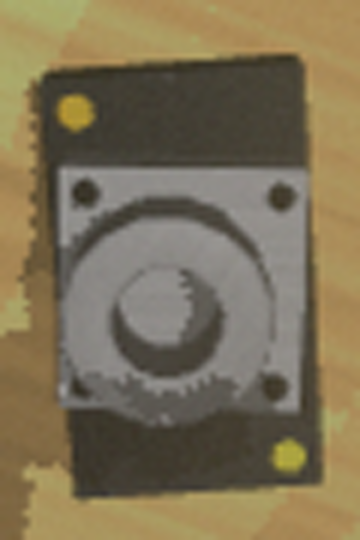

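The crop (6x, offset 290,120) shows the bore centre at about (168,320). The block holes are at (85,192), (281,195) and (273,387). The slab corners are at (43,72), (303,57), (322,480) and (75,495).

```bash
python3 - <<'E'
from h import *
from rig import sense
f=pickle.load(open("pics/w1.pkl","rb"))
P=lambda q,z: ray(f,np.array(q)/6.+(290-.4,120-.4),z)
print("ring",P([(168,320)],80))
b=P([(85,192),(281,195),(273,387)],50);print("block c",(b[0]+b[2])/2,"yaw",np.degrees(np.arctan2(*(b[1]-b[2])[::-1])),np.linalg.norm(b[1]-b[2]),np.degrees(np.arctan2(*(b[0]-b[1])[::-1])))
c=P([(43,72),(303,57),(322,480),(75,495)],25);d=P([(75,112),(289,455)],25)
print("slab",c.mean(0),d.mean(0),[np.degrees(np.arctan2(*v[::-1])) for v in (c[0]-c[3],c[1]-c[2])],np.linalg.norm(c[0]-c[3]),np.linalg.norm(c[0]-c[1]))
s=sense();r=P([(168,320)],80)[0];go(s,[*r,59],np.radians(21))
E
```

```text
ring [[ 638.49672609 -162.68993055]]
block c [ 639.37732633 -164.95543658] yaw 19.735250116251528 42.341902377313374 110.31296075977028
slab [ 636.86553422 -167.2002242 ] [ 635.73721794 -167.42349224] [np.float64(24.224271268623852), np.float64(24.98306910697629)] 99.66234861344009 58.23175769043084
dpos [  3.6  -4.4 219.7] turn [np.float64(-3.141), np.float64(0.0), np.float64(3.142)] yaw 0.367 q [-0.26  0.37  1.51 -0.    1.26  0.94]
```

step_arm --motion '[{"claw": 70, "delta_pos": [3.6, -4.4, 0], "turn": 0}, {"claw": 70, "delta_pos": [0, 0, 35], "turn": 0}, {"claw": 70, "delta_pos": [0, 0, 40], "turn": 0}, {"claw": 70, "delta_pos": [0, 0, 40], "turn": 0}, {"claw": 70, "delta_pos": [0, 0, 40], "turn": 0}, {"claw": 70, "delta_pos": [0, 0, 35], "turn": 0}, {"claw": 70, "delta_pos": [0, 0, 20], "turn": 0}, {"claw": 70, "delta_pos": [0, 0, 10], "turn": 0}]' --force 40

```text
clock: 2.45
eef_pos: [636.3, -163.1, 55.9]
tcp_rot: [-3.139, 0.004, 0.364]
contact_force: [-0.4, 0.5, 0.3]
opening: 0.818
grasp_force: 0.0
```

step_arm --motion '[{"claw": 70, "delta_pos": [0, 0, 0], "turn": 0}, {"claw": 60, "delta_pos": [0, 0, 0], "turn": 0}, {"claw": 52, "delta_pos": [0, 0, 0], "turn": 0}, {"claw": 48, "delta_pos": [0, 0, 0], "turn": 0}, {"claw": 38, "delta_pos": [0, 0, 0], "turn": 0}, {"claw": 38, "delta_pos": [0, 0, 0], "turn": 0}, {"claw": 38, "delta_pos": [0, 0, 0], "turn": 0}, {"claw": 38, "delta_pos": [0, 0, 0], "turn": 0}]'

```text
clock: 3.12
eef_pos: [640.3, -163.1, 61.6]
tcp_rot: [3.14, -0.002, 0.366]
contact_force: [-1.6, 0.0, 7.6]
opening: 0.495
grasp_force: 40.2
```

```bash
python3 - <<'E'
from h import *
from rig import sense
s=sense();print(s["eef_pos"],s["opening"],s["grasp_force"],s["contact_force"])
go(s,[438.4,-262.3,0])
E
```

```text
[ 640.26120466 -163.05550469   61.56094976] 0.49454396997578526 40.180943459272385 [-1.64448925  0.04664008  7.59863004]
dpos [-224.2   20.3   61.1] turn None yaw 0.366 q [-0.25  0.6   1.68 -0.    0.86  0.95]
```

step_arm --motion '[{"claw": 38, "delta_pos": [0, 0, -10], "turn": 0}, {"claw": 38, "delta_pos": [0, 0, -20], "turn": 0}, {"claw": 38, "delta_pos": [0, 0, -25], "turn": 0}, {"claw": 38, "delta_pos": [-10, 0, -15], "turn": 0}, {"claw": 38, "delta_pos": [-25, 2.5, 0], "turn": 0}, {"claw": 38, "delta_pos": [-30, 2.5, 0], "turn": 0}, {"claw": 38, "delta_pos": [-30, 2.5, 0], "turn": 0}, {"claw": 38, "delta_pos": [-30, 2.5, 0], "turn": 0}]'

```text
clock: 3.78
eef_pos: [524.9, -217.1, 130.4]
tcp_rot: [3.141, -0.001, 0.366]
contact_force: [-0.7, -0.1, -3.3]
opening: 0.492
grasp_force: 41.4
```

step_arm --motion '[{"claw": 38, "delta_pos": [-30, 2.5, 0], "turn": 0}, {"claw": 38, "delta_pos": [-30, 2.5, 0], "turn": 0}, {"claw": 38, "delta_pos": [-24, 2.5, 0], "turn": 0}, {"claw": 38, "delta_pos": [-15, 2.5, 15], "turn": 0}, {"claw": 38, "delta_pos": [0, 0, 25], "turn": 0}, {"claw": 38, "delta_pos": [0, 0, 25], "turn": 0}, {"claw": 38, "delta_pos": [0, 0, 15], "turn": 0}, {"claw": 38, "delta_pos": [0, 0, 0], "turn": 0}]'

```text
clock: 4.45
eef_pos: [435.5, -260.8, 47.6]
tcp_rot: [-3.139, 0.002, 0.366]
contact_force: [-1.4, 1.0, -2.9]
opening: 0.49
grasp_force: 41.5
```

step_arm --motion '[{"claw": 38, "delta_pos": [0, 0, 0], "turn": 0}, {"claw": 38, "delta_pos": [0, 0, 0], "turn": 0}, {"claw": 38, "delta_pos": [0, 0, 0], "turn": 0}]'

```text
clock: 4.7
eef_pos: [438.1, -262.0, 50.8]
tcp_rot: [3.14, -0.001, 0.366]
contact_force: [0.7, -0.1, -2.7]
opening: 0.493
grasp_force: 41.5
```

```bash
python3 - <<'E'
from h import *
from rig import *
s=sense();print(s["eef_pos"],s["opening"],s["grasp_force"],s["contact_force"])
go(s,[438.4,-262.3,15.6])
f=grab_frame("wrist");g=grab_frame("side")["img"]
cv2.imwrite("pics/w2.png",np.vstack([f["img"][:,:,::-1][150:390,200:520],g[130:250,300:460,::-1].repeat(2,0).repeat(2,1)]))
E
```

```text
[ 438.09612894 -262.03983585   50.75744338] 0.4933143704053731 41.53326742351055 [ 0.73337844 -0.06111543 -2.73704364]
dpos [ 0.1  0.3 35.2] turn None yaw 0.366 q [-0.54  0.45  2.02 -0.    0.68  0.66]
```

View pics/w2.png

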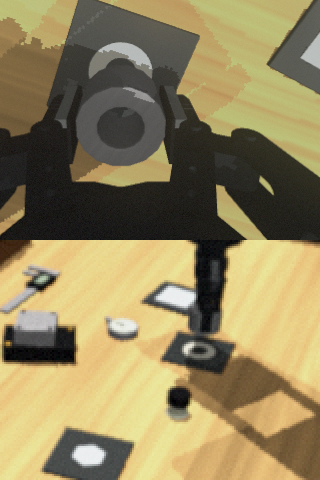

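The ring is held upright above its pad, with the bore at wrist pixel (322,278).

```bash
python3 - <<'E'
from h import *
from rig import *
f=grab_frame("wrist");s=sense();print(s["eef_pos"],ray(f,[(321.5,277.5)],s["eef_pos"][2]+18.4))
E
```

```text
[ 437.70338513 -261.84425422   50.28396691] [[ 436.16491549 -262.68628976]]
```

step_arm --motion '[{"claw": 38, "delta_pos": [0, 0, 15], "turn": 0}, {"claw": 38, "delta_pos": [0, 0, 10], "turn": 0}, {"claw": 38, "delta_pos": [0, 0, 5], "turn": 0}, {"claw": 38, "delta_pos": [0, 0, 3], "turn": 0}, {"claw": 38, "delta_pos": [0, 0, 0], "turn": 0}, {"claw": 38, "delta_pos": [0, 0, 0], "turn": 0}, {"claw": 38, "delta_pos": [0, 0, 0], "turn": 0}]'

```text
clock: 5.43
eef_pos: [437.2, -261.7, 16.4]
tcp_rot: [3.141, -0.0, 0.366]
contact_force: [0.0, 0.6, -2.7]
opening: 0.491
grasp_force: 41.6
```

step_arm --motion '[{"claw": 38, "delta_pos": [1.5, 0, 0.5], "turn": 0}, {"claw": 38, "delta_pos": [0, 0, 0.5], "turn": 0}, {"claw": 38, "delta_pos": [0, 0, 0], "turn": 0}]'

```text
clock: 5.68
eef_pos: [438.9, -261.1, 15.5]
tcp_rot: [3.141, -0.001, 0.366]
contact_force: [0.8, 1.0, -0.6]
opening: 0.495
grasp_force: 41.8
```

step_arm --motion '[{"claw": 44.5, "delta_pos": [0, 0, 0], "turn": 0}, {"claw": 46, "delta_pos": [0, 0, 0], "turn": 0}, {"claw": 52, "delta_pos": [0, 0, 0], "turn": 0}, {"claw": 58, "delta_pos": [0, 0, 0], "turn": 0}, {"claw": 66, "delta_pos": [0, 0, 0], "turn": 0}, {"claw": 66, "delta_pos": [0, 0, 0], "turn": 0}]'

```text
clock: 6.18
eef_pos: [438.5, -261.1, 15.3]
tcp_rot: [3.142, -0.0, 0.366]
contact_force: [0.1, 0.2, -0.3]
opening: 0.77
grasp_force: 0.0
```

step_arm --motion '[{"claw": 75, "delta_pos": [0, 0, -10], "turn": 0}, {"claw": 75, "delta_pos": [0, 0, -25], "turn": 0}, {"claw": 75, "delta_pos": [0, 0, -40], "turn": 0}, {"claw": 75, "delta_pos": [0, 0, -40], "turn": 0}, {"claw": 75, "delta_pos": [0, 0, -20], "turn": 0}]'

```text
clock: 6.6
eef_pos: [439.8, -261.9, 155.0]
tcp_rot: [3.138, -0.003, 0.366]
contact_force: [1.3, -0.6, 0.2]
opening: 0.88
grasp_force: 0.0
```

```bash
python3 - <<'E'
from h import *
from rig import *
s=sense();print(s["eef_pos"],s["contact_force"])
f=grab_frame("wrist");cv2.imwrite("pics/w3.png",f["img"][:,:,::-1])
s=sense();go(s,[639,-165,200],np.radians(20.))
E
```

```text
[ 439.80866694 -261.87011602  155.03729513] [ 1.26681975 -0.60844373  0.18758359]
dpos [219.9 -20.2 -41.6] turn [np.float64(-3.125), np.float64(0.017), np.float64(3.158)] yaw 0.366 q [-0.54  0.28  1.95  0.    0.9   0.67]
```

View pics/w3.png

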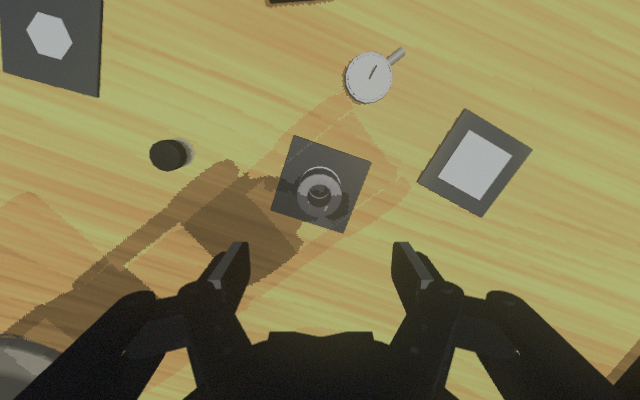

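The ring stands on its pad with its bore at (320,192), and a thin white sliver shows on the far side. The block pad is at (475,165).

```bash
python3 - <<'E'
from h import *
from rig import *
f=grab_frame("wrist");s=sense()
print("ring",ray(f,[(320,191)],34))
k=min(blobs(f,white(f,110,60)),key=lambda k:np.hypot(*(k.mean(0)-(475,165))));print("blockpad",*meas(f,k,4))
print(s["clock"])
E
```

```text
ring [[ 442.64133789 -262.16095036]]
blockpad (515.1411866954703, -401.59680912334545) ((514.9812622070312, -401.4942321777344), (54.902198791503906, 54.620361328125), 82.61749267578125) 2879.316780751571
6.7
```

step_arm --motion '[{"claw": 75, "delta_pos": [25, -2.5, -5], "turn": 0}, {"claw": 75, "delta_pos": [30, -2.5, 0], "turn": 0}, {"claw": 75, "delta_pos": [30, -2.5, 0], "turn": 0}, {"claw": 75, "delta_pos": [30, -2.5, 0], "turn": 0}, {"claw": 75, "delta_pos": [30, -2.5, 0], "turn": 0}, {"claw": 75, "delta_pos": [30, -2.5, 0], "turn": 0}, {"claw": 75, "delta_pos": [30, -2.5, 0], "turn": 0.017}, {"claw": 75, "delta_pos": [15, -2.5, 0], "turn": 0}]'

```text
clock: 7.37
eef_pos: [639.2, -162.2, 154.6]
tcp_rot: [-3.141, -0.001, 0.349]
contact_force: [-0.2, 0.4, 0.1]
opening: 0.881
grasp_force: 0.0
```

step_arm --motion '[{"claw": 75, "delta_pos": [0, 0, 0], "turn": 0}, {"claw": 75, "delta_pos": [0, 0, 0], "turn": 0}, {"claw": 75, "delta_pos": [0, 0, 0], "turn": 0}]'

```text
clock: 7.62
eef_pos: [635.5, -164.0, 154.5]
tcp_rot: [-3.141, 0.002, 0.349]
contact_force: [-0.6, -0.0, 0.7]
opening: 0.874
grasp_force: 0.0
```

```bash
python3 - <<'E'
from h import *
from rig import *
f=grab_frame("wrist");pickle.dump(f,open("pics/w4.pkl","wb"));s=sense();go(s,[639,-165,32],np.radians(20.))
u=proj(f,[[639,-165,50]])[0].round();print(u,s["eef_pos"])
o=(u-(50,60)).astype(int);print(o)
c=f["img"][o[1]:o[1]+120,o[0]:o[0]+100,::-1];cv2.imwrite("pics/c4.png",cv2.resize(c,None,fx=5,fy=5,interpolation=cv2.INTER_CUBIC))
E
```

```text
dpos [  3.3   2.  122.8] turn [np.float64(-3.142), np.float64(-0.001), np.float64(3.141)] yaw 0.348 q [-0.26  0.49  1.63 -0.    1.03  0.97]
[323. 194.] [ 635.45820795 -164.30108795  154.78017789]
[273 134]
```

View pics/c4.png

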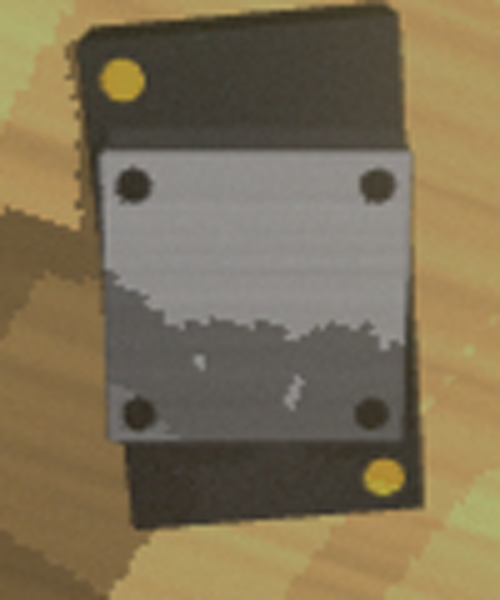

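The block holes in the crop are at (133,185), (377,186), (372,413) and (140,414). The slab corners are at (82,37), (397,8), (423,507) and (135,528).

```bash
python3 - <<'E'
from h import *
from rig import *
f=pickle.load(open("pics/w4.pkl","rb"))
P=lambda q,z: ray(f,np.array(q)/5.+(273-.4,134-.4),z)
b=P([(133,185),(377,186),(372,413),(140,414)],50);a=lambda v:np.degrees(np.arctan2(*v[::-1]))
print("block",b.mean(0),a(b[0]-b[3]),a(b[1]-b[2]),a(b[0]-b[1])-90,a(b[3]-b[2])-90)
c=P([(82,37),(397,8),(423,507),(135,528)],25);d=P([(123,80),(384,478)],25)
print("slab",c.mean(0),d.mean(0),a(c[0]-c[3]),a(c[1]-c[2]),a(c[0]-c[1])-90,a(c[3]-c[2])-90)
s=sense();print(s["eef_pos"]);go(s,[*b.mean(0),32],np.radians(20.))
E
```

```text
block [ 639.24948455 -165.20370287] 20.5584987359563 20.472894337764494 19.859867834140772 20.378724128727498
slab [ 636.38253493 -167.43210134] [ 635.50746935 -167.58311025] 24.497020897828023 24.984446288371576 25.258582588049578 24.681993760504497
[ 635.45820795 -164.30108795  154.78017789]
dpos [  3.4   2.2 122.8] turn [np.float64(-3.142), np.float64(-0.001), np.float64(3.141)] yaw 0.348 q [-0.26  0.49  1.63 -0.    1.03  0.97]
```

step_arm --motion '[{"claw": 75, "delta_pos": [3.4, 2.2, 0], "turn": 0}, {"claw": 75, "delta_pos": [0, 0, 35], "turn": 0}, {"claw": 75, "delta_pos": [0, 0, 35], "turn": 0}, {"claw": 75, "delta_pos": [0, 0, 25], "turn": 0}, {"claw": 75, "delta_pos": [0, 0, 15], "turn": 0}, {"claw": 75, "delta_pos": [0, 0, 8], "turn": 0}, {"claw": 75, "delta_pos": [0, 0, 4], "turn": 0}, {"claw": 75, "delta_pos": [0, 0, 0], "turn": 0}]'

```text
clock: 8.33
eef_pos: [640.6, -165.2, 33.1]
tcp_rot: [-3.141, 0.0, 0.348]
contact_force: [-0.3, -0.3, 0.2]
opening: 0.881
grasp_force: 0.0
```

step_arm --motion '[{"claw": 70, "delta_pos": [0, 0, 0], "turn": 0}, {"claw": 65, "delta_pos": [0, 0, 0], "turn": 0}, {"claw": 60, "delta_pos": [0, 0, 0], "turn": 0}, {"claw": 57, "delta_pos": [0, 0, 0], "turn": 0}, {"claw": 48, "delta_pos": [0, 0, 0], "turn": 0}, {"claw": 48, "delta_pos": [0, 0, 0], "turn": 0}, {"claw": 48, "delta_pos": [0, 0, 0], "turn": 0}, {"claw": 48, "delta_pos": [0, 0, 0], "turn": 0}]' --force 50

```text
clock: 9.0
eef_pos: [641.5, -164.9, 34.4]
tcp_rot: [3.141, -0.001, 0.349]
contact_force: [-1.2, -0.3, 5.6]
opening: 0.62
grasp_force: 54.3
```

```bash
python3 - <<'E'
from h import *
from rig import *
s=sense();print(s["eef_pos"],s["grasp_force"],s["contact_force"])
go(s,[515.7,-402.2,0],np.radians(-7.3))
E
```

```text
[ 641.48401098 -164.93271679   34.44616171] 54.27347481250763 [-1.24221423 -0.2650004   5.55110779]
dpos [-199.4  179.9   34.4] turn [np.float64(-2.665), np.float64(0.476), np.float64(3.618)] yaw 0.349 q [-0.25  0.64  1.68 -0.    0.82  0.97]
```

step_arm --motion '[{"claw": 48, "delta_pos": [0, 0, -8], "turn": 0}, {"claw": 48, "delta_pos": [0, 0, -20], "turn": 0}, {"claw": 48, "delta_pos": [0, 0, -25], "turn": 0}, {"claw": 48, "delta_pos": [-11, 10, -15], "turn": 0}, {"claw": 48, "delta_pos": [-21, 19, 0], "turn": 0}, {"claw": 48, "delta_pos": [-21, 19, 0], "turn": 0}, {"claw": 48, "delta_pos": [-21, 19, 0], "turn": 0}, {"claw": 48, "delta_pos": [-21, 19, 0], "turn": 0}]'

```text
clock: 9.67
eef_pos: [579.7, -279.4, 101.7]
tcp_rot: [3.142, 0.0, 0.349]
contact_force: [0.5, -0.4, -3.8]
opening: 0.622
grasp_force: 53.6
```

step_arm --motion '[{"claw": 48, "delta_pos": [-21, 19, 0], "turn": 0}, {"claw": 48, "delta_pos": [-21, 19, 0], "turn": 0}, {"claw": 48, "delta_pos": [-21, 19, 0], "turn": 0}, {"claw": 48, "delta_pos": [-21, 19, 0], "turn": 0}, {"claw": 48, "delta_pos": [-20.4, 17.9, 0], "turn": 0}, {"claw": 48, "delta_pos": [0, 0, 10], "turn": 0.1}, {"claw": 48, "delta_pos": [0, 0, 15], "turn": 0.1}, {"claw": 48, "delta_pos": [0, 0, 10], "turn": 0.1}]'

```text
clock: 10.33
eef_pos: [513.5, -402.9, 65.7]
tcp_rot: [-3.141, 0.001, 0.042]
contact_force: [-0.1, 0.5, -2.9]
opening: 0.621
grasp_force: 53.6
```

step_arm --motion '[{"claw": 48, "delta_pos": [0, 0, 8], "turn": 0.1}, {"claw": 48, "delta_pos": [0, 0, 0], "turn": 0.076}, {"claw": 48, "delta_pos": [0, 0, 0], "turn": 0}, {"claw": 48, "delta_pos": [0, 0, 0], "turn": 0}, {"claw": 48, "delta_pos": [0, 0, 0], "turn": 0}]'

```text
clock: 10.75
eef_pos: [514.8, -402.3, 58.7]
tcp_rot: [3.141, -0.0, -0.125]
contact_force: [0.2, -1.2, -2.9]
opening: 0.619
grasp_force: 53.5
```

```bash
python3 - <<'E'
from h import *
from rig import *
s=sense();print(s["eef_pos"],s["grasp_force"],s["contact_force"])
go(s,[515.7,-402.2,14],np.radians(-7.3))
f=grab_frame("wrist");pickle.dump(f,open("pics/w5.pkl","wb"))
cv2.imwrite("pics/w5.png",cv2.resize(f["img"][100:400,160:480,::-1],None,fx=2,fy=2)[:600])
E
```

```text
[ 514.83003348 -402.31589878   58.71046857] 53.52735936641693 [ 0.18886245 -1.17733877 -2.89233259]
dpos [ 0.8 -0.2 44.7] turn [np.float64(-3.139), np.float64(0.003), np.float64(3.144)] yaw -0.125 q [-0.67  0.6   1.69 -0.    0.85  1.03]
```

View pics/w5.png

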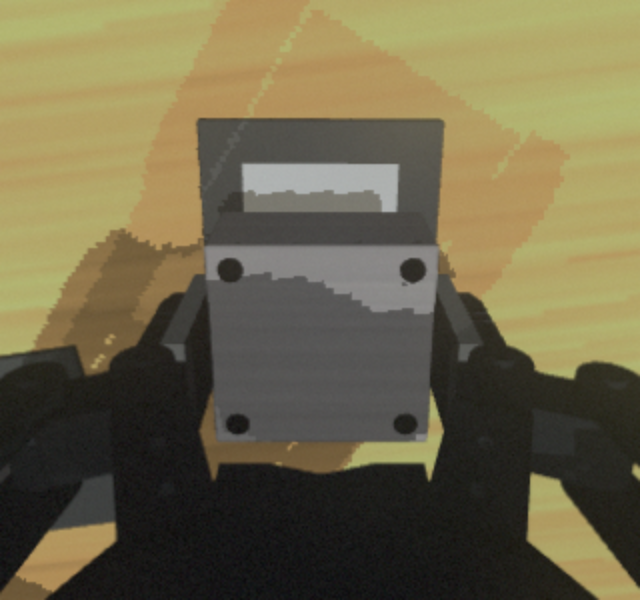

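The block is aligned with the pad. Its holes are at crop (230,270), (412,270), (405,424) and (237,424), and the pad drawing's far edge runs from (242,164) to (398,164).

```bash
python3 - <<'E'
from h import *
f=pickle.load(open("pics/w5.pkl","rb"))
P=lambda q,z: ray(f,np.array(q)/2.+(160-.25,100-.25),z)
print(P([(230,270),(412,270),(405,424),(237,424)],74.3).mean(0))
e=P([(242,164),(398,164)],4);m=e.mean(0);d=e[1]-e[0];d/=np.linalg.norm(d);n=np.array([d[1],-d[0]]);n*=np.sign(-n[0]);print(e,"pad centre",m+27*n, np.degrees(np.arctan2(d[1],d[0])))
p=P([(199,119),(443,119)],4);m=p.mean(0);print(m+42*n)
E
```

```text
[ 512.53086507 -401.86968712]
[[ 544.49065857 -378.3268672 ]
 [ 537.88609114 -431.72964456]] pad centre [ 514.39252392 -401.71428958] -97.05023298401667
[ 514.92737548 -402.12887197]
```

Shift +2.5 mm in tool x, then lower the block.

step_arm --motion '[{"claw": 48, "delta_pos": [2.5, 0, 15], "turn": 0}, {"claw": 48, "delta_pos": [0, 0, 15], "turn": 0}, {"claw": 48, "delta_pos": [0, 0, 8], "turn": 0}, {"claw": 48, "delta_pos": [0, 0, 3], "turn": 0}, {"claw": 48, "delta_pos": [0, 0, 1.5], "turn": 0}, {"claw": 48, "delta_pos": [0, 0, 0], "turn": 0}, {"claw": 48, "delta_pos": [0, 0, 0], "turn": 0}, {"claw": 48, "delta_pos": [0, 0, 0], "turn": 0}]'

```text
clock: 11.47
eef_pos: [517.9, -402.7, 16.4]
tcp_rot: [3.141, -0.001, -0.127]
contact_force: [0.5, -0.4, -3.6]
opening: 0.623
grasp_force: 53.5
```

step_arm --motion '[{"claw": 48, "delta_pos": [0, 0, 1.2], "turn": 0}, {"claw": 48, "delta_pos": [0, 0, 0.5], "turn": 0}, {"claw": 48, "delta_pos": [0, 0, 0], "turn": 0}, {"claw": 48, "delta_pos": [0, 0, 0], "turn": 0}]'

```text
clock: 11.8
eef_pos: [517.5, -402.4, 14.2]
tcp_rot: [3.142, -0.0, -0.127]
contact_force: [-0.2, -0.7, -2.9]
opening: 0.62
grasp_force: 53.5
```

step_arm --motion '[{"claw": 48, "delta_pos": [0, 0, 0.7], "turn": 0}, {"claw": 48, "delta_pos": [0, 0, 0], "turn": 0}, {"claw": 55, "delta_pos": [0, 0, 0], "turn": 0}, {"claw": 57, "delta_pos": [0, 0, 0], "turn": 0}, {"claw": 64, "delta_pos": [0, 0, 0], "turn": 0}, {"claw": 72, "delta_pos": [0, 0, 0], "turn": 0}, {"claw": 80, "delta_pos": [0, 0, 0], "turn": 0}, {"claw": 80, "delta_pos": [0, 0, 0], "turn": 0}]'

```text
clock: 12.47
eef_pos: [517.5, -402.4, 13.5]
tcp_rot: [3.142, -0.0, -0.127]
contact_force: [-0.1, -0.0, 0.3]
opening: 0.938
grasp_force: 0.0
```

step_arm --motion '[{"claw": 80, "delta_pos": [0, 0, -10], "turn": 0}, {"claw": 80, "delta_pos": [0, 0, -25], "turn": 0}, {"claw": 80, "delta_pos": [0, 0, -35], "turn": 0}, {"claw": 80, "delta_pos": [0, 0, -35], "turn": 0}, {"claw": 80, "delta_pos": [0, 0, -20], "turn": 0}, {"claw": 80, "delta_pos": [0, 0, 0], "turn": 0}, {"claw": 80, "delta_pos": [0, 0, 0], "turn": 0}]'

```text
clock: 13.05
eef_pos: [518.1, -402.9, 140.5]
tcp_rot: [3.14, -0.003, -0.127]
contact_force: [0.6, 0.8, -0.6]
opening: 0.938
grasp_force: 0.0
```

```bash
python3 - <<'E'
from h import *
from rig import *
s=sense();print(s["eef_pos"],s["contact_force"]);go(s,[636,-167.5,140],np.radians(24.9))
f=grab_frame("wrist");c=f["img"][100:250,220:420,::-1];cv2.imwrite("pics/w6.png",cv2.resize(c,None,fx=3,fy=3))
E
```

```text
[ 518.14928564 -402.90686123  140.54246903] [ 0.61599041  0.76054677 -0.56370072]
dpos [  87.  -248.5    0.4] turn [np.float64(-3.703), np.float64(-0.562), np.float64(2.58)] yaw -0.127 q [-0.66  0.5   1.65 -0.    0.99  1.03]
```

View pics/w6.png

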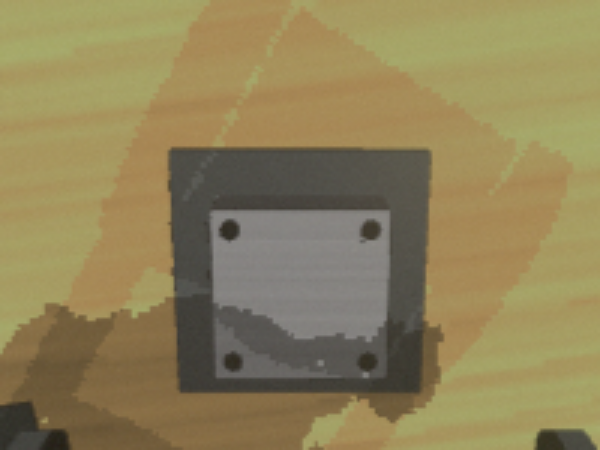

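The block fully covers its outline. Next is the slab.

step_arm --motion '[{"claw": 80, "delta_pos": [11, -31, 0], "turn": 0}, {"claw": 80, "delta_pos": [11, -31, 0], "turn": 0}, {"claw": 80, "delta_pos": [11, -31, 0], "turn": 0}, {"claw": 80, "delta_pos": [11, -31, 0], "turn": 0}, {"claw": 80, "delta_pos": [11, -31, 0], "turn": 0}, {"claw": 80, "delta_pos": [11, -31, 0], "turn": 0}, {"claw": 80, "delta_pos": [11, -31, 0], "turn": 0}, {"claw": 80, "delta_pos": [10, -31.5, 0], "turn": 0}]'

```text
clock: 13.77
eef_pos: [634.7, -165.1, 136.5]
tcp_rot: [-3.141, 0.003, -0.127]
contact_force: [0.7, -0.6, 0.8]
opening: 0.935
grasp_force: 0.0
```

step_arm --motion '[{"claw": 84, "delta_pos": [0, 0, 0], "turn": -0.112}, {"claw": 84, "delta_pos": [0, 0, 0], "turn": -0.112}, {"claw": 84, "delta_pos": [0, 0, 10], "turn": -0.112}, {"claw": 84, "delta_pos": [0, 0, 10], "turn": -0.112}, {"claw": 84, "delta_pos": [0, 0, 0], "turn": -0.112}, {"claw": 84, "delta_pos": [0, 0, 0], "turn": 0}, {"claw": 84, "delta_pos": [0, 0, 0], "turn": 0}, {"claw": 84, "delta_pos": [0, 0, 0], "turn": 0}]'

```text
clock: 14.43
eef_pos: [634.9, -166.8, 117.8]
tcp_rot: [-3.141, 0.001, 0.429]
contact_force: [-0.6, 0.0, 0.5]
opening: 0.978
grasp_force: 0.0
```

```bash
python3 - <<'E'
from h import *
from rig import *
f=grab_frame("wrist");s=sense();print(s["eef_pos"]);go(s,[636,-167.5,7],np.radians(24.9))
u=proj(f,[[636,-167.5,25]])[0]
hsv=cv2.cvtColor(f["img"],cv2.COLOR_RGB2HSV);d=cv2.morphologyEx((hsv[...,2]<85).astype(np.uint8),cv2.MORPH_OPEN,np.ones((5,5)))
for k in blobs(f,d,300):
    if cv2.pointPolygonTest(k.reshape(-1,1,2),(float(u[0]),float(u[1])),False)>0: print("slab",*meas(f,k,22))
y=(hsv[...,1]>150)&(hsv[...,0]>15)&(hsv[...,0]<35)&(hsv[...,2]>100)
for k in blobs(f,y,8):
    c,r,a=meas(f,k,25)
    if a<150 and np.hypot(c[0]-636,c[1]+167)<60: print("dot",c,a)
E
```

```text
[ 635.09582619 -166.86149457  118.06828457]
dpos [  0.6   1.  111.1] turn [np.float64(-3.146), np.float64(-0.005), np.float64(3.137)] yaw 0.43 q [-0.26  0.53  1.66 -0.    0.96  0.88]
slab (636.0485121425954, -166.62951348986832) ((636.2220458984375, -167.16197204589844), (101.9880142211914, 60.51678466796875), 24.96540069580078) 5798.16555843805
dot (606.935786045522, -205.07757590549483) 36.9720703731291
dot (664.4345867596451, -129.67638647717285) 39.80071532446891
```

step_arm --motion '[{"claw": 84, "delta_pos": [0.8, 0.5, 30], "turn": 0}, {"claw": 84, "delta_pos": [0, 0, 35], "turn": 0}, {"claw": 84, "delta_pos": [0, 0, 25], "turn": 0}, {"claw": 84, "delta_pos": [0, 0, 12], "turn": 0}, {"claw": 84, "delta_pos": [0, 0, 6], "turn": 0}, {"claw": 84, "delta_pos": [0, 0, 3], "turn": 0}, {"claw": 84, "delta_pos": [0, 0, 0], "turn": 0}, {"claw": 78, "delta_pos": [0, 0, 0], "turn": 0}]' --force 60

```text
clock: 15.15
eef_pos: [637.3, -167.3, 8.8]
tcp_rot: [3.14, -0.002, 0.432]
contact_force: [-0.0, -0.6, 0.3]
opening: 0.914
grasp_force: 0.0
```

step_arm --motion '[{"claw": 72, "delta_pos": [0, 0, 0], "turn": 0}, {"claw": 67, "delta_pos": [0, 0, 0], "turn": 0}, {"claw": 63, "delta_pos": [0, 0, 0], "turn": 0}, {"claw": 54, "delta_pos": [0, 0, 0], "turn": 0}, {"claw": 54, "delta_pos": [0, 0, 0], "turn": 0}, {"claw": 54, "delta_pos": [0, 0, 0], "turn": 0}, {"claw": 54, "delta_pos": [0, 0, 0], "turn": 0}, {"claw": 54, "delta_pos": [0, 0, 0], "turn": 0}]'

```text
clock: 15.82
eef_pos: [636.8, -167.2, 8.6]
tcp_rot: [3.141, -0.001, 0.433]
contact_force: [-0.4, 1.0, 7.4]
opening: 0.69
grasp_force: 65.7
```

```bash
python3 - <<'E'
from h import *
from rig import *
s=sense();print(s["eef_pos"],s["grasp_force"],s["contact_force"],s["opening"])
go(s,[543.6,406.6,0],np.radians(-28.6))
E
```

```text
[ 636.79601876 -167.24841693    8.62498923] 65.65861701965332 [-0.40469283  0.99241423  7.44039029] 0.6904265313942494
dpos [ 156.  -560.     8.2] turn [np.float64(-2.21), np.float64(0.932), np.float64(4.074)] yaw 0.433 q [-0.26  0.67  1.69 -0.    0.77  0.88]
```

step_arm --motion '[{"claw": 54, "delta_pos": [0, 0, -8], "turn": 0}, {"claw": 54, "delta_pos": [0, 0, -20], "turn": 0}, {"claw": 54, "delta_pos": [0, 0, -30], "turn": 0}, {"claw": 54, "delta_pos": [0, 0, -30], "turn": 0}, {"claw": 54, "delta_pos": [0, -8, -22], "turn": 0}, {"claw": 54, "delta_pos": [6, -20, 0], "turn": 0}, {"claw": 54, "delta_pos": [9, -30, 0], "turn": 0}, {"claw": 54, "delta_pos": [9, -32, 0], "turn": 0}]'

```text
clock: 16.48
eef_pos: [620.0, -75.1, 118.3]
tcp_rot: [3.141, -0.001, 0.431]
contact_force: [1.0, 0.5, -4.1]
opening: 0.685
grasp_force: 65.8
```

step_arm --motion '[{"claw": 54, "delta_pos": [9, -32, 0], "turn": 0}, {"claw": 54, "delta_pos": [9, -32, 0], "turn": 0}, {"claw": 54, "delta_pos": [9, -32, 0], "turn": 0}, {"claw": 54, "delta_pos": [9, -32, 0], "turn": 0}, {"claw": 54, "delta_pos": [9, -32, 0], "turn": 0}, {"claw": 54, "delta_pos": [9, -32, 0], "turn": 0}, {"claw": 54, "delta_pos": [9, -32, 0], "turn": 0}, {"claw": 54, "delta_pos": [9, -32, 0], "turn": 0}]'

```text
clock: 17.15
eef_pos: [577.3, 188.8, 117.6]
tcp_rot: [-3.142, 0.0, 0.433]
contact_force: [-0.4, -0.7, -3.3]
opening: 0.686
grasp_force: 65.8
```

step_arm --motion '[{"claw": 54, "delta_pos": [9, -32, 0], "turn": 0}, {"claw": 54, "delta_pos": [9, -32, 0], "turn": 0}, {"claw": 54, "delta_pos": [9, -32, 0], "turn": 0}, {"claw": 54, "delta_pos": [9, -32, 0], "turn": 0}, {"claw": 54, "delta_pos": [9, -32, 0], "turn": 0}, {"claw": 54, "delta_pos": [9, -32, 0], "turn": 0}, {"claw": 54, "delta_pos": [6, -22, 0], "turn": 0}, {"claw": 54, "delta_pos": [0, 0, 0], "turn": 0.1}]'

```text
clock: 17.82
eef_pos: [541.6, 411.4, 117.6]
tcp_rot: [-3.14, -0.001, 0.337]
contact_force: [-0.8, -0.4, -2.9]
opening: 0.688
grasp_force: 65.9
```

step_arm --motion '[{"claw": 54, "delta_pos": [0, 0, 0], "turn": 0.105}, {"claw": 54, "delta_pos": [0, 0, 0], "turn": 0.105}, {"claw": 54, "delta_pos": [0, 0, 0], "turn": 0.105}, {"claw": 54, "delta_pos": [0, 0, 0], "turn": 0.105}, {"claw": 54, "delta_pos": [0, 0, 0], "turn": 0.105}, {"claw": 54, "delta_pos": [0, 0, 0], "turn": 0.105}, {"claw": 54, "delta_pos": [0, 0, 0], "turn": 0.105}, {"claw": 54, "delta_pos": [0, 0, 0], "turn": 0.097}]'

```text
clock: 18.48
eef_pos: [542.4, 406.5, 117.4]
tcp_rot: [3.141, 0.0, -0.505]
contact_force: [-0.4, 0.6, -4.3]
opening: 0.687
grasp_force: 65.9
```

step_arm --motion '[{"claw": 54, "delta_pos": [0, 0, 0], "turn": 0}, {"claw": 54, "delta_pos": [0, 0, 0], "turn": 0}, {"claw": 54, "delta_pos": [0, 0, 0], "turn": 0}]'

```text
clock: 18.73
eef_pos: [542.7, 406.7, 117.4]
tcp_rot: [3.141, 0.0, -0.496]
contact_force: [-0.1, 0.1, -2.8]
opening: 0.689
grasp_force: 65.9
```

```bash
python3 - <<'E'
from h import *
from rig import *
f=grab_frame("wrist");pickle.dump(f,open("pics/w7.pkl","wb"));s=sense();print(s["eef_pos"],s["grasp_force"],s["contact_force"],s["opening"])
go(s,[543.6,406.6,13.5],np.radians(-28.6))
cv2.imwrite("pics/w7.png",cv2.resize(f["img"][60:360,160:480,::-1],None,fx=2,fy=2))
E
```

```text
[542.76522083 406.71451954 117.40654302] 65.90383887290955 [-0.09151728 -0.19936801 -4.30906845] 0.6905676414516053
dpos [  0.8  -0.3 103.9] turn [np.float64(-3.139), np.float64(0.003), np.float64(3.144)] yaw -0.497 q [0.64 0.56 1.6  0.   0.98 2.71]
```

View pics/w7.png

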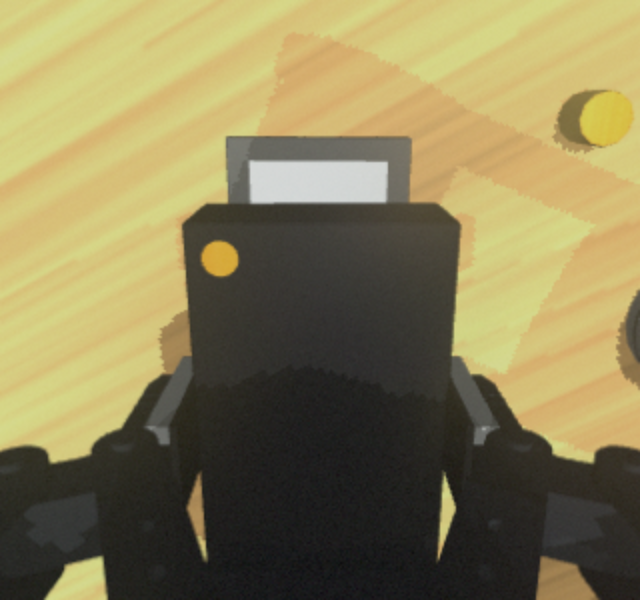

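The slab is aligned with the pad. Its top far edge runs (184,224)–(460,224) in the crop, and the drawing's far edge runs (249,161)–(387,161).

```bash
python3 - <<'E'
from h import *
f=pickle.load(open("pics/w7.pkl","rb"))
P=lambda q,z: ray(f,np.array(q)/2.+(160-.25,60-.25),z)
def c(q,z,h):
    e=P(q,z);d=e[1]-e[0];L=np.linalg.norm(d);d/=L;n=np.array([d[1],-d[0]]);n*=np.sign(-n[0]);print(e.mean(0)+h*n,L,np.degrees(np.arctan2(n[1],n[0])))
c([(184,224),(460,224)],133.8,50);c([(249,161),(387,161)],4,50);c([(227,137),(411,137)],4,60)
E
```

```text
[541.03616605 407.24289085] 58.78174854232013 151.67373504063013
[542.3833734  408.31706966] 59.725407633421746 151.67292183499265
[542.25961579 407.880468  ] 78.66412938224342 151.6720678882473
```

step_arm --motion '[{"claw": 54, "delta_pos": [0.8, -1, 20], "turn": 0}, {"claw": 54, "delta_pos": [0, 0, 30], "turn": 0}, {"claw": 54, "delta_pos": [0, 0, 25], "turn": 0}, {"claw": 54, "delta_pos": [0, 0, 15], "turn": 0}, {"claw": 54, "delta_pos": [0, 0, 8], "turn": 0}, {"claw": 54, "delta_pos": [0, 0, 3], "turn": 0}, {"claw": 54, "delta_pos": [0, 0, 0], "turn": 0}, {"claw": 54, "delta_pos": [0, 0, 0], "turn": 0}]'

```text
clock: 19.45
eef_pos: [544.9, 407.9, 17.6]
tcp_rot: [-3.14, -0.001, -0.499]
contact_force: [0.5, 0.2, -3.4]
opening: 0.691
grasp_force: 65.8
```

step_arm --motion '[{"claw": 54, "delta_pos": [0, 0, 1.5], "turn": 0}, {"claw": 54, "delta_pos": [0, 0, 1], "turn": 0}, {"claw": 54, "delta_pos": [0, 0, 0], "turn": 0}, {"claw": 54, "delta_pos": [0, 0, 0], "turn": 0}]'

```text
clock: 19.78
eef_pos: [544.3, 407.4, 14.4]
tcp_rot: [-3.141, -0.0, -0.499]
contact_force: [0.4, -0.4, -3.0]
opening: 0.687
grasp_force: 65.8
```

step_arm --motion '[{"claw": 54, "delta_pos": [0, 0, 1], "turn": 0}, {"claw": 54, "delta_pos": [0, 0, 0.7], "turn": 0}, {"claw": 54, "delta_pos": [0, 0, 0], "turn": 0}, {"claw": 60.5, "delta_pos": [0, 0, 0], "turn": 0}, {"claw": 63, "delta_pos": [0, 0, 0], "turn": 0}, {"claw": 70, "delta_pos": [0, 0, 0], "turn": 0}, {"claw": 77, "delta_pos": [0, 0, 0], "turn": 0}, {"claw": 83, "delta_pos": [0, 0, 0], "turn": 0}]'

```text
clock: 20.45
eef_pos: [544.2, 407.4, 12.2]
tcp_rot: [-3.141, -0.0, -0.499]
contact_force: [0.6, 0.1, 0.2]
opening: 0.969
grasp_force: 0.0
```

step_arm --motion '[{"claw": 83, "delta_pos": [0, 0, 0], "turn": 0}, {"claw": 83, "delta_pos": [0, 0, -10], "turn": 0}, {"claw": 83, "delta_pos": [0, 0, -25], "turn": 0}, {"claw": 83, "delta_pos": [0, 0, -38], "turn": 0}, {"claw": 83, "delta_pos": [0, 0, -40], "turn": 0}, {"claw": 83, "delta_pos": [0, 0, -30], "turn": 0}, {"claw": 83, "delta_pos": [0, 0, -20], "turn": 0}, {"claw": 83, "delta_pos": [0, 0, 0], "turn": 0}]'

```text
clock: 21.12
eef_pos: [546.4, 409.0, 181.8]
tcp_rot: [-3.134, -0.004, -0.499]
contact_force: [0.8, 0.4, 1.1]
opening: 0.97
grasp_force: 0.0
```

```bash
python3 - <<'E'
from h import *
from rig import *
f=grab_frame("wrist");s=sense();print(s["eef_pos"],s["contact_force"]);go(s,[432.4,262.5,200])
hsv=cv2.cvtColor(f["img"],cv2.COLOR_RGB2HSV);y=(hsv[...,1]>150)&(hsv[...,0]>15)&(hsv[...,0]<35)&(hsv[...,2]>100)
ds=[]
for k in blobs(f,y,8):
    c,r,a=meas(f,k,29)
    if a<150: print("dot",c,a)
w=blobs(f,white(f,110,60),30)
for k in w:
    c,r,a=meas(f,k,4)
    if np.hypot(c[0]-543,c[1]-407)<70: print("white left",c,r[1],a)
d=cv2.morphologyEx((hsv[...,2]<60).astype(np.uint8),cv2.MORPH_OPEN,np.ones((5,5)))
for k in blobs(f,d,300):
    c,r,a=meas(f,k,29)
    if np.hypot(c[0]-543,c[1]-407)<70: print("slab",c,r,a)
E
```

```text
[545.48759273 408.30824712 179.02757934] [-0.45364668 -0.68740179 -0.35148948]
dpos [-29.4 182.  -22. ] turn None yaw -0.499 q [0.64 0.49 1.56 0.   1.08 2.71]
dot (495.62228266417657, 408.4690888929313) 29.56765426369384
dot (590.4453809697025, 407.26039148192893) 38.47079898696393
slab (532.5871763301769, 422.97702821517237) ((534.3939819335938, 412.7633361816406), (59.301429748535156, 76.40914154052734), 61.705101013183594) 2836.205327562522
```

step_arm --motion '[{"claw": 80, "delta_pos": [-5, 30, -5], "turn": -0.1}, {"claw": 80, "delta_pos": [0, 30, -5], "turn": 0}, {"claw": 80, "delta_pos": [-2, 30, -5], "turn": 0}, {"claw": 80, "delta_pos": [-5, 30, -5], "turn": 0}, {"claw": 80, "delta_pos": [0, 30, 0], "turn": 0}, {"claw": 80, "delta_pos": [0, 30, 0], "turn": 0}, {"claw": 80, "delta_pos": [0, 0, 0], "turn": 0}, {"claw": 80, "delta_pos": [0, 0, 0], "turn": 0}]'

```text
clock: 21.83
eef_pos: [459.7, 246.6, 194.7]
tcp_rot: [3.141, 0.001, -0.401]
contact_force: [0.4, -0.4, 0.1]
opening: 0.939
grasp_force: 0.0
```

step_arm --motion '[{"claw": 80, "delta_pos": [0, 0, 0], "turn": 0}, {"claw": 80, "delta_pos": [0, 0, 0], "turn": 0}, {"claw": 80, "delta_pos": [0, 0, 0], "turn": 0}]'

```text
clock: 22.08
eef_pos: [461.0, 248.7, 194.9]
tcp_rot: [-3.142, 0.0, -0.399]
contact_force: [-1.1, -0.3, -0.5]
opening: 0.934
grasp_force: 0.0
```

```bash
python3 - <<'E'
from h import *
from rig import *
f=grab_frame("wrist");pickle.dump(f,open("pics/w8.pkl","wb"));s=sense();print(s["eef_pos"],s["tcp_rot"]);go(s,[432.4,262.5,60])
u=proj(f,[[432.4,262.8,80]])[0].round().astype(int);o=u-(60,60);print(o)
cv2.imwrite("pics/c8.png",cv2.resize(f["img"][o[1]:o[1]+120,o[0]:o[0]+120,::-1],None,fx=5,fy=5,interpolation=cv2.INTER_CUBIC))
E
```

```text
[460.88689602 248.64099343 194.89450068] [ 3.14152451e+00  1.74524854e-04 -3.98469291e-01]
dpos [-31.6  -1.7 134.9] turn None yaw -0.398 q [0.49 0.25 1.89 0.   1.   2.46]
[258 166]
```

View pics/c8.png

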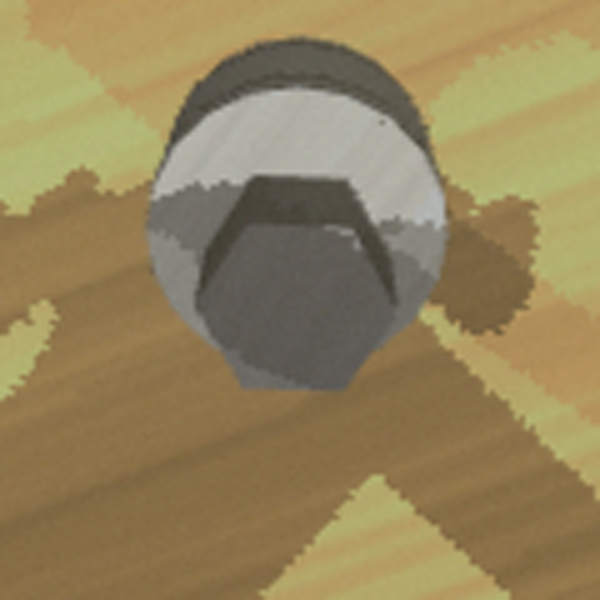

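The hex top corners in the crop are (243,222), (353,225), (398,305), (350,388), (243,388) and (196,303). The drum top disc is centred near (298,231).

```bash
python3 - <<'E'
from h import *
from rig import *
f=pickle.load(open("pics/w8.pkl","rb"))
P=lambda q,z: ray(f,np.array(q)/5.+(258-.4,166-.4),z)
c=P([(243,222),(353,225),(398,305),(350,388),(243,388),(196,303)],80);m=c.mean(0)
a=np.degrees(np.arctan2(*(c-m).T[::-1]))%60;print(m,a,np.linalg.norm(c-m,axis=1))
v=np.array([np.roll(c,-1,0)[i]-c[i] for i in range(6)]);ea=np.degrees(np.arctan2(v[:,1],v[:,0]))%60;print("edge ang",ea,np.linalg.norm(v,axis=1))
print("drum",P([(298,231)],50))
s=sense();go(s,[*m,60],np.radians(7))
E
```

```text
[432.10988808 264.24595893] [7.92669234 4.61312847 7.98234322 8.00088999 5.60338409 5.34005381] [19.79293967 19.51506567 19.24616154 19.977993   20.17779811 19.30983654]
edge ang [5.61302838 5.56003859 9.84323659 7.2728881  3.30294943 7.92575115] [20.63136599 18.38693278 19.61682189 20.8017389  19.83655926 18.78685013]
drum [[436.21363818 262.70543611]]
dpos [-32.6  -3.2 134.9] turn [np.float64(-3.662), np.float64(-0.521), np.float64(2.621)] yaw -0.398 q [0.49 0.25 1.89 0.   1.   2.46]
```

step_arm --motion '[{"claw": 70, "delta_pos": [-32.6, -3.2, 0], "turn": 0}, {"claw": 60, "delta_pos": [0, 0, 10], "turn": -0.105}, {"claw": 60, "delta_pos": [0, 0, 15], "turn": -0.105}, {"claw": 60, "delta_pos": [0, 0, 20], "turn": -0.105}, {"claw": 60, "delta_pos": [0, 0, 20], "turn": -0.105}, {"claw": 60, "delta_pos": [0, 0, 0], "turn": -0.095}, {"claw": 60, "delta_pos": [0, 0, 0], "turn": 0}, {"claw": 60, "delta_pos": [0, 0, 0], "turn": 0}]' --force 40

```text
clock: 22.8
eef_pos: [432.0, 264.0, 130.0]
tcp_rot: [3.142, 0.0, 0.113]
contact_force: [0.4, 1.1, 0.4]
opening: 0.704
grasp_force: 0.0
```

step_arm --motion '[{"claw": 60, "delta_pos": [0, 0, 0], "turn": 0}, {"claw": 60, "delta_pos": [0, 0, 0], "turn": 0}]'

```text
clock: 22.97
eef_pos: [432.3, 263.9, 130.8]
tcp_rot: [-3.141, -0.001, 0.114]
contact_force: [-0.1, -0.3, 0.6]
opening: 0.7
grasp_force: 0.0
```

```bash
python3 - <<'E'
from h import *
from rig import *
s=sense();print(s["eef_pos"]);go(s,[432.1,264.2,61],np.radians(6.6))
E
```

```text
[432.29111516 263.93826554 130.77032956]
dpos [-0.2 -0.2 69.8] turn [np.float64(-3.143), np.float64(-0.001), np.float64(3.14)] yaw 0.114 q [0.55 0.31 1.98 0.   0.85 2.  ]
```

step_arm --motion '[{"claw": 60, "delta_pos": [0, 0, 25], "turn": 0}, {"claw": 60, "delta_pos": [0, 0, 25], "turn": 0}, {"claw": 60, "delta_pos": [0, 0, 12], "turn": 0}, {"claw": 60, "delta_pos": [0, 0, 5], "turn": 0}, {"claw": 56, "delta_pos": [0, 0, 2.5], "turn": 0}, {"claw": 50, "delta_pos": [0, 0, 0], "turn": 0}, {"claw": 44, "delta_pos": [0, 0, 0], "turn": 0}, {"claw": 39, "delta_pos": [0, 0, 0], "turn": 0}]'

```text
clock: 23.63
eef_pos: [432.5, 263.9, 61.7]
tcp_rot: [-3.141, -0.002, 0.116]
contact_force: [1.0, 2.1, -0.1]
opening: 0.454
grasp_force: 0.0
```

step_arm --motion '[{"claw": 36, "delta_pos": [0, 0, 0], "turn": 0}, {"claw": 28, "delta_pos": [0, 0, 0], "turn": 0}, {"claw": 28, "delta_pos": [0, 0, 0], "turn": 0}, {"claw": 28, "delta_pos": [0, 0, 0], "turn": 0}, {"claw": 28, "delta_pos": [0, 0, 0], "turn": 0}]'

```text
clock: 24.05
eef_pos: [432.4, 263.9, 61.7]
tcp_rot: [-3.141, -0.001, 0.116]
contact_force: [-1.0, 0.5, 7.1]
opening: 0.388
grasp_force: 39.6
```

```bash
python3 - <<'E'
from h import *
from rig import *
s=sense();print(s["eef_pos"],s["grasp_force"],s["contact_force"],s["opening"]*85);go(s,[482,12.7,16])
E
```

```text
[432.37098143 263.91130334  61.69331791] 39.64724871329963 [-0.98099767  0.53227236  7.14830644] 32.99672412453753
dpos [ 20.3 255.3  45.5] turn None yaw 0.116 q [0.54 0.42 2.02 0.   0.7  2.  ]
```

step_arm --motion '[{"claw": 28, "delta_pos": [0, 0, -8], "turn": 0}, {"claw": 28, "delta_pos": [0, 0, -20], "turn": 0}, {"claw": 28, "delta_pos": [0, 0, -25], "turn": 0}, {"claw": 28, "delta_pos": [1, 12, -12], "turn": 0}, {"claw": 28, "delta_pos": [2.3, 28, 0], "turn": 0}, {"claw": 28, "delta_pos": [2.5, 30, 0], "turn": 0}, {"claw": 28, "delta_pos": [2.5, 30, 0], "turn": 0}, {"claw": 28, "delta_pos": [2.5, 30, 0], "turn": 0}]'

```text
clock: 24.72
eef_pos: [457.3, 133.8, 126.1]
tcp_rot: [3.141, -0.0, 0.117]
contact_force: [0.3, -0.1, -2.1]
opening: 0.39
grasp_force: 40.8
```

step_arm --motion '[{"claw": 28, "delta_pos": [2.5, 30, 0], "turn": 0}, {"claw": 28, "delta_pos": [2.5, 30, 0], "turn": 0}, {"claw": 28, "delta_pos": [2.5, 30, 0], "turn": 0}, {"claw": 28, "delta_pos": [1.5, 25, 0], "turn": 0}, {"claw": 28, "delta_pos": [0.5, 10.3, 10], "turn": 0}, {"claw": 28, "delta_pos": [0, 0, 25], "turn": 0}, {"claw": 28, "delta_pos": [0, 0, 25], "turn": 0}, {"claw": 28, "delta_pos": [0, 0, 15], "turn": 0}]'

```text
clock: 25.38
eef_pos: [480.0, 11.7, 48.7]
tcp_rot: [-3.141, 0.002, 0.115]
contact_force: [0.1, -0.6, -2.3]
opening: 0.393
grasp_force: 40.8
```

step_arm --motion '[{"claw": 28, "delta_pos": [0, 0, 15], "turn": 0}, {"claw": 28, "delta_pos": [0, 0, 0], "turn": 0}, {"claw": 28, "delta_pos": [0, 0, 0], "turn": 0}, {"claw": 28, "delta_pos": [0, 0, 0], "turn": 0}]'

```text
clock: 25.72
eef_pos: [481.6, 12.3, 36.2]
tcp_rot: [3.142, -0.0, 0.116]
contact_force: [1.0, -0.4, -2.9]
opening: 0.392
grasp_force: 40.8
```

```bash
python3 - <<'E'
from h import *
from rig import *
s=sense();print(s["eef_pos"],s["grasp_force"],s["contact_force"]);go(s,[482,12.7,15.8])
E
```

```text
[481.61578963  12.27905269  36.17537811] 40.771261006593704 [ 0.99983052 -0.39477731 -2.85230342]
dpos [ 0.4 -0.4 20.4] turn None yaw 0.116 q [0.02 0.44 2.08 0.   0.62 1.48]
```

step_arm --motion '[{"claw": 28, "delta_pos": [0.5, 0, 10], "turn": 0}, {"claw": 28, "delta_pos": [0, 0, 6], "turn": 0}, {"claw": 28, "delta_pos": [0, 0, 2], "turn": 0}, {"claw": 28, "delta_pos": [0, 0, 1], "turn": 0}, {"claw": 28, "delta_pos": [0, 0, 0], "turn": 0}, {"claw": 28, "delta_pos": [0, 0, 0], "turn": 0}, {"claw": 28, "delta_pos": [0, 0, 0.7], "turn": 0}, {"claw": 28, "delta_pos": [0, 0, 0.5], "turn": 0}]'

```text
clock: 26.38
eef_pos: [482.2, 12.3, 15.7]
tcp_rot: [3.142, -0.0, 0.116]
contact_force: [-2.4, -0.1, 11.5]
opening: 0.39
grasp_force: 42.4
```

step_arm --motion '[{"claw": 28, "delta_pos": [0, 0, 0.3], "turn": 0}, {"claw": 28, "delta_pos": [0, 0, 0], "turn": 0}, {"claw": 28, "delta_pos": [0, 0, 0], "turn": 0}]'

```text
clock: 26.63
eef_pos: [482.1, 12.3, 15.7]
tcp_rot: [3.142, -0.0, 0.116]
contact_force: [-1.4, 0.5, 5.7]
opening: 0.391
grasp_force: 41.8
```

step_arm --motion '[{"claw": 34.5, "delta_pos": [0, 0, 0], "turn": 0}, {"claw": 37, "delta_pos": [0, 0, 0], "turn": 0}, {"claw": 43, "delta_pos": [0, 0, 0], "turn": 0}, {"claw": 50, "delta_pos": [0, 0, 0], "turn": 0}, {"claw": 58, "delta_pos": [0, 0, 0], "turn": 0}, {"claw": 64, "delta_pos": [0, 0, 0], "turn": 0}, {"claw": 64, "delta_pos": [0, 0, -10], "turn": 0}, {"claw": 70, "delta_pos": [0, 0, -25], "turn": 0}]'

```text
clock: 27.3
eef_pos: [479.9, 12.3, 48.8]
tcp_rot: [-3.141, 0.005, 0.116]
contact_force: [-0.2, -0.0, -0.6]
opening: 0.818
grasp_force: 0.0
```

step_arm --motion '[{"claw": 84, "delta_pos": [0, 0, -40], "turn": 0}, {"claw": 84, "delta_pos": [0, 0, -40], "turn": 0}, {"claw": 84, "delta_pos": [0, 0, -20], "turn": 0}, {"claw": 84, "delta_pos": [0, 0, 0], "turn": 0}, {"claw": 84, "delta_pos": [0, 0, 0], "turn": 0}, {"claw": 84, "delta_pos": [0, 0, 0], "turn": 0}]'

```text
clock: 27.8
eef_pos: [481.4, 12.3, 150.0]
tcp_rot: [-3.142, 0.0, 0.116]
contact_force: [-0.6, 0.6, -1.4]
opening: 0.983
grasp_force: 0.0
```

```bash
python3 - <<'E'
from h import *
from rig import *
f=grab_frame("wrist");s=sense();print(s["eef_pos"],s["contact_force"]);go(s,[434,263,100])
u=proj(f,[[482,12.7,34]])[0].astype(int);print(u)
g=cv2.cvtColor(f["img"],cv2.COLOR_RGB2HSV)
for v in (100,130): 
  for k in blobs(f,white(f,v,60),30):
    if np.hypot(*(k.mean(0)-u))<50: print(v,"blob",*meas(f,k,34),meas(f,k,4)[0])
d=cv2.morphologyEx((g[...,2]<85).astype(np.uint8),cv2.MORPH_OPEN,np.ones((3,3)))
for k in blobs(f,d,300):
    if np.hypot(*(k.mean(0)-u))<90: print("pad",*meas(f,k,4))
cv2.imwrite("pics/w9.png",f["img"][:,:,::-1])
E
```

```text
[481.02976003  12.2792578  149.36012799] [-0.10878474 -0.15280966 -1.01019357]
dpos [ -17.7 -254.5   49.4] turn None yaw 0.116 q [0.02 0.25 2.02 0.   0.88 1.48]
[320 193]
100 blob (484.5047166110298, 12.335426897896886) ((485.6810302734375, 13.422370910644531), (30.516708374023438, 34.941123962402344), 6.737618446350098) 776.5225062746631 (476.19725897140205, 11.29057994423405)
130 blob (475.411042515478, -0.42346787745952064) ((475.0023193359375, -0.29740142822265625), (6.448901176452637, 12.73658275604248), 50.35086441040039) 32.4100672507285 (466.0145412125001, -2.9963071105396137)
130 blob (493.4196377691431, 17.108378555309784) ((492.3023376464844, 19.43018341064453), (5.394579887390137, 25.126075744628906), 33.94267654418945) 60.65444109481177 (486.179828138178, 16.635130396327718)
pad (477.46525686059243, 18.356205201090713) ((481.9012451171875, 13.835399627685547), (83.43717956542969, 82.96974182128906), 6.028783798217773) 5735.060826121457
```

step_arm --motion '[{"claw": 84, "delta_pos": [-2.2, -30, 0], "turn": 0}, {"claw": 84, "delta_pos": [-2.2, -32, 0], "turn": 0}, {"claw": 84, "delta_pos": [-2.2, -32, 0], "turn": 0}, {"claw": 84, "delta_pos": [-2.2, -32, 0], "turn": 0}, {"claw": 84, "delta_pos": [-2.2, -32, 0], "turn": 0}, {"claw": 84, "delta_pos": [-2.2, -32, 0], "turn": 0}, {"claw": 84, "delta_pos": [-2.2, -32, 0], "turn": 0}, {"claw": 84, "delta_pos": [-2, -32, 0], "turn": 0}]'

```text
clock: 28.52
eef_pos: [433.8, 263.6, 148.6]
tcp_rot: [3.14, 0.003, 0.116]
contact_force: [0.5, 0.6, -0.4]
opening: 0.985
grasp_force: 0.0
```

step_arm --motion '[{"claw": 84, "delta_pos": [0, 0, 0], "turn": 0}, {"claw": 84, "delta_pos": [0, 0, 0], "turn": 0}, {"claw": 84, "delta_pos": [0, 0, 0], "turn": 0}, {"claw": 84, "delta_pos": [0, 0, 0], "turn": 0}]'

```text
clock: 28.85
eef_pos: [434.9, 261.4, 149.4]
tcp_rot: [3.141, 0.002, 0.115]
contact_force: [0.1, -0.6, 0.7]
opening: 0.983
grasp_force: 0.0
```

```bash
python3 - <<'E'
from h import *
from rig import *
f=grab_frame("wrist");pickle.dump(f,open("pics/w10.pkl","wb"));s=sense();print(s["eef_pos"])
u=proj(f,[[434,263,50]])[0];print(u)
m=np.zeros((400,640),bool);v,w=u.astype(int)[1],u.astype(int)[0];m[v-70:v+60,w-70:w+70]=1
g=cv2.cvtColor(f["img"],cv2.COLOR_RGB2HSV)
for S in (40,60,80):
  for V in (60,100):
    for k in blobs(f,(g[...,1]<S)&(g[...,2]>V)&m,400):
        P=ray(f,k,50).astype(np.float32);print(S,V,meas(f,k,50)[::2],cv2.minEnclosingCircle(P))
o=(w-75,v-75);cv2.imwrite("pics/c10.png",cv2.resize(f["img"][o[1]:o[1]+150,o[0]:o[0]+150,::-1],None,fx=4,fy=4));print(o)
E
```

```text
[435.1705235  261.38999057 149.60513383]
[318.69990385 199.86120719]
40 60 ((437.8472623887812, 263.7478779735839), 3177.1627619834617) ((439.1108703613281, 263.8209228515625), 34.229496002197266)
40 100 ((436.29654404450577, 263.33341401369665), 3016.0031142299995) ((436.2925720214844, 263.1975402832031), 31.61405372619629)
60 60 ((438.66739950038743, 263.6082361424981), 3296.9302334117237) ((439.2876281738281, 263.3042907714844), 34.6925163269043)
60 100 ((436.23754619943867, 263.283689264317), 3036.656878029462) ((436.5146179199219, 263.0369873046875), 31.937381744384766)
80 60 ((438.63767455667045, 263.5634880226246), 3346.542705829488) ((439.318603515625, 263.3077087402344), 34.858642578125)
80 100 ((436.09966685782814, 263.2454420939469), 3071.4671117947437) ((436.72064208984375, 262.7074279785156), 32.61949920654297)
(np.int64(243), np.int64(124))
```

View pics/c10.png

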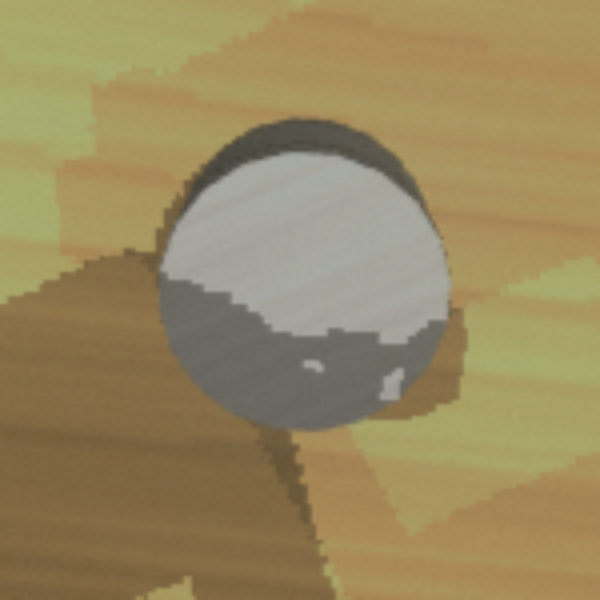

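The drum stands alone, with its top disc centred near crop (304,290). By mask it is at world (436.3,263.2).

step_arm --motion '[{"claw": 84, "delta_pos": [1.3, -1.7, 10], "turn": 0}, {"claw": 84, "delta_pos": [0, 0, 30], "turn": 0}, {"claw": 84, "delta_pos": [0, 0, 35], "turn": 0}, {"claw": 84, "delta_pos": [0, 0, 30], "turn": 0}, {"claw": 84, "delta_pos": [0, 0, 18], "turn": 0}, {"claw": 84, "delta_pos": [0, 0, 8], "turn": 0}, {"claw": 84, "delta_pos": [0, 0, 3], "turn": 0}, {"claw": 84, "delta_pos": [0, 0, 0], "turn": 0}]' --force 60

```text
clock: 29.57
eef_pos: [436.5, 264.0, 15.8]
tcp_rot: [3.141, 0.001, 0.115]
contact_force: [0.0, 0.1, 0.4]
opening: 0.983
grasp_force: 0.0
```

step_arm --motion '[{"claw": 80, "delta_pos": [0, 0, 0], "turn": 0}, {"claw": 76, "delta_pos": [0, 0, 0], "turn": 0}, {"claw": 71, "delta_pos": [0, 0, 0], "turn": 0}, {"claw": 67, "delta_pos": [0, 0, 0], "turn": 0}, {"claw": 57, "delta_pos": [0, 0, 0], "turn": 0}, {"claw": 57, "delta_pos": [0, 0, 0], "turn": 0}, {"claw": 57, "delta_pos": [0, 0, 0], "turn": 0}, {"claw": 57, "delta_pos": [0, 0, 0], "turn": 0}]'

```text
clock: 30.23
eef_pos: [436.9, 264.4, 17.4]
tcp_rot: [-3.141, -0.001, 0.116]
contact_force: [-1.0, -3.1, 12.4]
opening: 0.738
grasp_force: 63.2
```

```bash
python3 - <<'E'
from h import *
from rig import *
s=sense();print(s["eef_pos"],s["grasp_force"],s["contact_force"],s["opening"]*85);go(s,[623.4,124.5,0])
E
```

```text
[436.92899269 264.42313168  17.38596519] 63.24954271316528 [-0.98519247 -3.14512057 12.41411584] 62.705495678541084
dpos [169.  160.6  17.6] turn None yaw 0.116 q [ 0.54  0.51  2.03 -0.    0.61  2.  ]
```

step_arm --motion '[{"claw": 57, "delta_pos": [0, 0, -8], "turn": 0}, {"claw": 57, "delta_pos": [0, 0, -20], "turn": 0}, {"claw": 57, "delta_pos": [0, 0, -25], "turn": 0}, {"claw": 57, "delta_pos": [9, 8.6, -15], "turn": 0}, {"claw": 57, "delta_pos": [20, 19, 0], "turn": 0}, {"claw": 57, "delta_pos": [20, 19, 0], "turn": 0}, {"claw": 57, "delta_pos": [20, 19, 0], "turn": 0}, {"claw": 57, "delta_pos": [20, 19, 0], "turn": 0}]'

```text
clock: 30.9
eef_pos: [535.2, 189.9, 84.7]
tcp_rot: [-3.141, -0.0, 0.116]
contact_force: [0.5, 0.0, -3.7]
opening: 0.737
grasp_force: 67.1
```

step_arm --motion '[{"claw": 57, "delta_pos": [20, 19, 0], "turn": 0}, {"claw": 57, "delta_pos": [20, 19, 0], "turn": 0}, {"claw": 57, "delta_pos": [20, 19, 0], "turn": 0}, {"claw": 57, "delta_pos": [20, 19, 0], "turn": 0}, {"claw": 57, "delta_pos": [0, 0, 15], "turn": 0}, {"claw": 57, "delta_pos": [0, 0, 15], "turn": 0}, {"claw": 57, "delta_pos": [0, 0, 0], "turn": 0}, {"claw": 57, "delta_pos": [0, 0, 0], "turn": 0}]'

```text
clock: 31.57
eef_pos: [621.6, 124.3, 53.6]
tcp_rot: [3.141, 0.003, 0.116]
contact_force: [-0.1, 0.8, -3.1]
opening: 0.733
grasp_force: 67.1
```

step_arm --motion '[{"claw": 57, "delta_pos": [0, 0, 0], "turn": 0}, {"claw": 57, "delta_pos": [0, 0, 0], "turn": 0}]'

```text
clock: 31.73
eef_pos: [623.2, 124.9, 55.2]
tcp_rot: [-3.141, -0.001, 0.116]
contact_force: [0.8, -0.2, -2.5]
opening: 0.737
grasp_force: 67.1
```

```bash
python3 - <<'E'
from h import *
from rig import *
f=grab_frame("wrist");s=sense();print(s["eef_pos"],s["grasp_force"],s["contact_force"]);go(s,[623.4,124.5,21.5])
z=s["eef_pos"][2]+32.6;u=proj(f,[[*s["eef_pos"][:2],z]])[0].astype(int);print(u)
m=np.zeros((400,640),bool);m[u[1]-80:u[1]+80,u[0]-80:u[0]+80]=1
g=cv2.cvtColor(f["img"],cv2.COLOR_RGB2HSV)
for V in(80,100):
  for k in blobs(f,(g[...,1]<60)&(g[...,2]>V)&m,100):
    P=ray(f,k,z).astype(np.float32);print("drum?",meas(f,k,z)[::2],cv2.minEnclosingCircle(P),"pad?",meas(f,k,4)[0])
E
```

```text
[623.2585019  124.86679384  55.25342831] 67.12278485298157 [-0.10809638 -0.33551813 -3.25905797]
dpos [ 0.1  0.4 33.8] turn None yaw 0.116 q [0.2  0.58 1.74 0.   0.82 1.65]
[321 292]
drum? ((626.8384381085309, 125.30094903643688), 2706.3818324711174) ((624.1133422851562, 125.42671966552734), 32.58747482299805) pad? (570.4508676060647, 118.45257719923394)
drum? ((657.8029097310692, 115.6467128400944), 49.89784141583368) ((655.9444580078125, 118.88653564453125), 11.372262954711914) pad? (626.8620587950987, 100.86440803608498)
drum? ((627.3750898642568, 125.48976010412837), 2414.906985525973) ((622.385009765625, 125.03902435302734), 31.583786010742188) pad? (571.4285398317413, 118.79654776835207)
```

Good within about 1 mm. Lowering the drum.

step_arm --motion '[{"claw": 57, "delta_pos": [0, 0, 12], "turn": 0}, {"claw": 57, "delta_pos": [0, 0, 12], "turn": 0}, {"claw": 57, "delta_pos": [0, 0, 5], "turn": 0}, {"claw": 57, "delta_pos": [0, 0, 2], "turn": 0}, {"claw": 57, "delta_pos": [0, 0, 1], "turn": 0}, {"claw": 57, "delta_pos": [0, 0, 0], "turn": 0}, {"claw": 57, "delta_pos": [0, 0, 0], "turn": 0}, {"claw": 57, "delta_pos": [0, 0, 0], "turn": 0}]'

```text
clock: 32.45
eef_pos: [623.0, 124.5, 22.0]
tcp_rot: [-3.142, -0.0, 0.116]
contact_force: [1.4, 0.0, -3.8]
opening: 0.738
grasp_force: 67.5
```

step_arm --motion '[{"claw": 57, "delta_pos": [0, 0, 1], "turn": 0}, {"claw": 57, "delta_pos": [0, 0, 0.5], "turn": 0}, {"claw": 57, "delta_pos": [0, 0, 0], "turn": 0}, {"claw": 57, "delta_pos": [0, 0, 0], "turn": 0}]'

```text
clock: 32.78
eef_pos: [623.1, 124.4, 21.5]
tcp_rot: [-3.142, -0.001, 0.116]
contact_force: [-2.1, -0.0, 5.8]
opening: 0.737
grasp_force: 68.4
```

Contact made. Releasing and retreating to a clear, high pose for a numerical check from all cameras.

step_arm --motion '[{"claw": 64.5, "delta_pos": [0, 0, 0], "turn": 0}, {"claw": 67, "delta_pos": [0, 0, 0], "turn": 0}, {"claw": 73, "delta_pos": [0, 0, 0], "turn": 0}, {"claw": 79, "delta_pos": [0, 0, 0], "turn": 0}, {"claw": 84, "delta_pos": [0, 0, 0], "turn": 0}, {"claw": 84, "delta_pos": [0, 0, 0], "turn": 0}, {"claw": 84, "delta_pos": [0, 0, -10], "turn": 0}, {"claw": 84, "delta_pos": [0, 0, -25], "turn": 0}]'

```text
clock: 33.45
eef_pos: [620.5, 124.0, 53.5]
tcp_rot: [3.141, 0.006, 0.116]
contact_force: [-1.4, -0.3, 0.3]
opening: 0.985
grasp_force: 0.0
```

step_arm --motion '[{"claw": 84, "delta_pos": [0, 0, -40], "turn": 0}, {"claw": 84, "delta_pos": [0, 0, -40], "turn": 0}, {"claw": 84, "delta_pos": [0, 0, -40], "turn": 0}, {"claw": 84, "delta_pos": [0, 0, -40], "turn": 0}, {"claw": 84, "delta_pos": [-20, 20, -40], "turn": 0}, {"claw": 84, "delta_pos": [-20, 20, -30], "turn": 0}, {"claw": 84, "delta_pos": [0, 0, 0], "turn": 0}, {"claw": 84, "delta_pos": [0, 0, 0], "turn": 0}]'

```text
clock: 34.12
eef_pos: [590.7, 82.7, 282.9]
tcp_rot: [-3.141, -0.005, 0.114]
contact_force: [0.5, 0.6, -0.6]
opening: 0.985
grasp_force: 0.0
```

step_arm --motion '[{"claw": 84, "delta_pos": [0, 0, 0], "turn": 0}, {"claw": 84, "delta_pos": [0, 0, 0], "turn": 0}, {"claw": 84, "delta_pos": [0, 0, 0], "turn": 0}]'

```text
clock: 34.37
eef_pos: [590.0, 83.8, 278.2]
tcp_rot: [-3.142, 0.002, 0.116]
contact_force: [0.5, -0.1, -0.2]
opening: 0.983
grasp_force: 0.0
```

```bash
python3 - <<'E'
from h import *
from rig import *
s=sense();print(s["eef_pos"],s["contact_force"],s["clock"])
# circle/rect of bright-grey top at top height, and pad (dark square) centre, per camera
T={"slab":(542.6,407.4,29),"drum":(623.4,124.5,54),"hex":(482,13,34),"ring":(438.4,-262.3,34),"block":(515.3,-402,29)}
for n in("wrist","scene","side"):
    f=grab_frame(n);pickle.dump(f,open(f"pics/end_{n}.pkl","wb"))
    g=cv2.cvtColor(f["img"],cv2.COLOR_RGB2HSV)
    for t,(x,y,z) in T.items():
        u=proj(f,[[x,y,z]])[0]
        if not(20<u[0]<620 and 20<u[1]<380): continue
        px=proj(f,[[x+60,y,z],[x,y+60,z]]);r=int(np.abs(px-u).max())
        m=np.zeros((400,640),bool);a,b=u.astype(int);m[max(b-r,0):b+r,max(a-r,0):a+r]=1
        notwood=(g[...,1]<75)&m; bright=notwood&(g[...,2]>100)
        for nm,mk,zz in(("pad",notwood,4),("top",bright,z)):
            B=blobs(f,mk,40)
            if B:
                k=max(B,key=cv2.contourArea);c,rr,ar=meas(f,k,zz);print(n,t,nm,np.round(rr[0],1),np.round(rr[1],1),round(rr[2],1),round(ar))
E
```

```text
[589.97412704  83.80168745 278.24767074] [ 0.54211866 -0.11909404 -0.18885025] 34.3667
wrist slab pad [534.  424.6] [ 69.3 107.7] 61.2 6397
wrist drum pad [622.9 125.8] [83.5 84.3] 23.2 6746
wrist drum top [622.7 125.3] [64.1 63. ] 6.8 3140
wrist hex pad [482.3  13.4] [83.2 83.6] 5.9 6689
wrist hex top [482.3  12.4] [35.9 32.7] 8.4 916
wrist ring pad [ 417.5 -286.7] [157.5 112.3] 16.7 10816
wrist ring top [ 440.1 -261.6] [43.1 37.7] 80.5 1255
scene slab pad [540.2 410.6] [ 87.4 131.7] 57.9 6170
scene drum pad [610.3 152.8] [ 81.7 111.2] 25.6 7468
scene drum top [625.4 121.5] [67.5 69.9] 81.6 3347
scene hex pad [484.5  11.6] [80.3 85.8] 5.3 5795
scene hex top [484.   11.2] [36.1 32.7] 4.2 879
scene ring pad [ 439.9 -263.1] [83.9 82.7] 3.0 5678
scene ring top [ 438.  -261.4] [44.4 47.7] 8.3 1472
scene block pad [ 517.1 -403.1] [82.8 83.7] 82.2 5667
scene block top [ 516.3 -408.4] [78.1 56.6] 81.9 2990
side slab pad [546.6 405.6] [ 78.3 127.6] 61.6 7834
side drum pad [647.3  87.6] [ 81.2 109.6] 31.6 6993
side drum top [621.3 126.4] [66.7 64.9] 88.8 3307
side hex pad [481.7   6. ] [81.3 99.3] 5.7 6534
side hex top [481.9  12.9] [38.8 36.9] 48.8 920
side ring pad [ 438.1 -278.1] [ 81.3 118.8] 1.9 7541
side ring top [ 438.7 -260.7] [46.4 50.1] 86.2 1480
side block pad [ 516.8 -420.1] [121.3  88.2] 83.9 8368
side block top [ 515.5 -399.8] [61.4 55.7] 81.3 2804
```

All pieces measure within a few millimetres of their pads, and the robot is clear.

```bash
python3 -c "
from rig import *
print(sign_off())"
```

```text
the job is handed in; nothing more can be done
None
```

I took both stacks apart, set each of the five pieces down on its own pad and handed the job in at about 34 s. My final camera checks put every piece within a few millimetres of its pad's centre, with the slab and block turned to match, but the hand-in gave no verdict back.

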